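# Stack, weigh and label the coffee tins

## Task

Stack all the coffee tins that are on the counter into one neat, square column on the orange mark in the middle of the counter scale, long sides along the mark's long side, centred on one another, with the big black-and-brass tin at the bottom and the knob-lidded tin on top. Then, with the column left standing, push the label printer's red two-stage trigger down to its halfway stop and keep it there for a full second so the weight settles, push it all the way down and keep it there for half a second to print the label, and let it come back up. Leave the tumblers and the tamper where they are.

Things in the scene. Friction and masses are not known exactly. Their poses are not given: they have to be found in the camera images.
- scale: black counter scale, fixed: slab 210 (its x) by 170 (its y) mm, 22 mm high, carrying a dark square weighing plate 150 x 150 mm whose top is 28 mm above the counter; on the plate a flat orange mark 112 (x) by 68 (y) mm shows where the column goes. Origin: centre of its underside; x is the long side of slab and mark.
- scale_centre (a point): centre of the orange mark, on the top surface of the weighing plate (28 mm above the counter); axes as the scale's
- tin1: closed blue coffee tin, a rigid box 90 mm (its x) by 60 mm (its y) by 34 mm high, about 0.2 kg, flat lid with a white panel, stackable either way round. Origin: centre of its underside, z up. Stands loose on the counter at the start; may be absent.
- tin2: closed green coffee tin, a rigid box 90 mm (its x) by 60 mm (its y) by 34 mm high, about 0.2 kg, flat lid with a white panel, stackable either way round. Origin: centre of its underside, z up. Stands loose on the counter at the start; may be absent.
- tin3: closed red coffee tin, a rigid box 90 mm (its x) by 60 mm (its y) by 34 mm high, about 0.2 kg, flat lid with a white panel, stackable either way round. Origin: centre of its underside, z up. Stands loose on the counter at the start; may be absent.
- tin4: closed yellow coffee tin, a rigid box 90 mm (its x) by 60 mm (its y) by 34 mm high, about 0.2 kg, flat lid with a white panel, stackable either way round. Origin: centre of its underside, z up. Stands loose on the counter at the start; may be absent.
- tin5: closed grey coffee tin, a rigid box 90 mm (its x) by 60 mm (its y) by 34 mm high, about 0.2 kg, flat lid with a white panel, stackable either way round. Origin: centre of its underside, z up. Stands loose on the counter at the start; may be absent.
- knob_tin: closed dark-steel coffee tin with a copper lid panel and a wooden knob (22 mm across, 14 mm high) in the middle of its lid, so nothing can stand on it; otherwise the same box: 90 mm (its x) by 60 mm (its y) by 34 mm high without the knob, about 0.2 kg. Origin: centre of its underside, z up. Always present.
- base_tin: the big closed tin, black with a brass lid panel and band, a rigid box 110 mm (its x) by 66 mm (its y) by 40 mm high, about 0.45 kg; goes at the bottom. Origin: centre of its underside, z up. Always present.
- printer: grey label printer, fixed, 150 (its x) by 120 (its y) mm, 70 mm high, with a black hump up to 98 mm high over x = 10 to 70 mm, y = -50 to 50 mm; the red trigger stands on the lower part of its top, at x = -35 mm, y = 0. Origin: centre of its underside.
- trigger_top (a point): middle of the top face of the round red trigger (40 mm across), about 98 mm above the counter when up; moves down with it. The trigger is pushed straight down, 14 mm in all.
- stage1 (a joint): first stage of the trigger: 0 = up, 0.007 m = at the halfway stop. Spring from about 1.2 N to 2.6 N. Between about 2.6 N and 9 N of push the trigger rests at this stop.
- stage2 (a joint): second stage of the trigger: 0 until the push exceeds about 9 N, 0.007 m = all the way down (about 12.5 N; top face then 14 mm below its rest). Springs back when let go.
- tumbler_a: glass tumbler, 80 mm across, 88 mm high; leave alone. Origin: centre of its underside.
- tumbler_b: glass tumbler, 80 mm across, 88 mm high; leave alone. Origin: centre of its underside.
- tamper: dark steel coffee tamper standing on its 58 mm foot, 90 mm high; leave alone. Origin: centre of its underside.

How it is judged:
By the outcome, as a careful person would: the job done as asked, in the order asked, and still so for the second after the job is handed in, with the robot touching nothing.
Of tin1, tin2, tin3, tin4, tin5 only 3 to 5 are there at a start; the rules pass over those that are not, and their reading is None.
At some moment in a run one of base_tin may be knocked a few centimetres aside while the robot is not near it.
Once in a run the grip may slacken for a moment while it holds something.
It also fails if it takes over 210 s, if anything falls off the work surface, if the arm or the gripper's body presses on something with over 40 N, if the wrist force passes 120 N, or if a joint passes its speed limit or range.

## Robot

A 6-joint arm with a two-finger parallel gripper is mounted at the origin on the work surface. World frame = base frame: x ahead of the robot, y to its left, z up, the work surface at z = 0. Lengths are in mm, angles in rad, forces in N, time in s.
With the tool pointing down it reaches from about 275 to 1000 mm from the base axis. Payload 8.4 kg.
Tool frame: the origin (TCP) lies at the very end of the fingers, on their centre line; the grasp point (between the pads) lies 19 mm behind it (r.tcp_to_grasp is the distance from the TCP to the grasp point, in mm); z points along the fingers, y is the line along which they close (so a half turn about z gives the same grasp; the last joint's range is limited). The gripper opens to 85 mm and grips with 20 to 120 N. Pads are 22 mm wide; open, the fingers measure 114 mm over their backs; the gripper's body (76 mm by 85 mm) begins 54 mm behind the grasp point. The pads swing forward as they close: fully open they stand 13 mm farther back than shut.
Start: joints at [1.1, 0.353, 1.633, -0, 1.155, -0.002], TCP at [282.384, 557.573, 231.281] pointing down, gripper open.
Joint ranges: [-2.63, 2.63], [-0.92, 2.1], [0.06, 2.66], [-1.3, 4.44], [0, 2.69], [-3.02, 3.02]. Speed limits (rad/s): [2.22, 2.22, 2.79, 3.14, 3.14, 3.14].

## Interface

Orientations are given as [roll, pitch, yaw] about the fixed x, y, z axes, in that order (R = Rz(yaw) Ry(pitch) Rx(roll)).
In Python, from rig import r gives the robot as it stands. The module is installed in compiled form; this text tells all that it offers.
- The arm moves only by the tool play_rows, never from a script. Its argument "rows" is a list of rows, each an object with "dp": the shift along the tool's x, y, z in units of 40 mm (1.0 is 40 mm), a list of three; "turn": the turn, a rotation vector about the tool's x, y, z in units of 6 degrees (1.0 is 6 degrees), a list of three; "fingers": the closure, from 0 (fully open) to 1 (shut). In form: [{"dp": [tx, ty, tz], "turn": [wx, wy, wz], "fingers": fingers}, ...]. A call has 1 to 5 rows; each row shifts and turns the commanded pose from where the row before left it, along the tool's axes as they then stand; what a row does not reach is not made up. A row lasts 1/12 s, in which the tool goes at most 41.7 mm and 7.16 degrees, less where a joint would pass 70% of its speed; a pose out of reach is approached as far as the arm can. A call is refused whole if a number of a shift passes 1 or a number of a turn 1, either way. A call with a gripper value outside its range is refused whole. The fingers move at their own pace and stop on an object; "force" is the grip in N (left out, the last holds). Time passes only in rows, so rows that do not move let the fingers close. It gives the time, the measured TCP pose, the force, the opening and the grip force at its end, in the units of the state.
- r.sense(): the state, without advancing time (a new reading comes with each control period).
- r.grab_frame(name): name is "scene" or "top" or "wrist"; returns a dict with "pixels" (384x512x3 uint8, red, green, blue), "fx", "fy", "cx", "cy" (pixels), "pose" (4x4, takes a point from camera to world coordinates). Camera axes: x right, y down, z forward; pixel columns grow to the right and rows downward; lengths in mm; the calibration is good to about 2 mm. A picture is of the moment at which its call begins. There is no depth.
- r.sign_off(): hands the job in; it is judged then, once.
The state is a dict: "clock": time; "qpos": joint angles; "qvel": joint speeds; "joint_efforts": joint torques, N m; "eef_pos": TCP position; "tcp_rot": TCP orientation; "contact_force": force on the tool from outside, world axes, zero at the start; "wrist_torque": the same for the moment, N m; "opening": opening from 0.0 (shut) to 1.0 (fully open); "grasp_force": force on a finger pad.
Only numpy, scipy, OpenCV 4.12 (cv2) and the standard library are available. Lean on these libraries where they do the work, as an engineer would, in place of code of your own. Each camera call takes 0.05 s, during which the arm holds its last target. There are 200 camera calls.

## Working session

There is one attempt and no reset: what is moved stays moved. The work goes in short steps, Python scripts to look and compute and a tool call to move; the robot and the scene stay as the last step left them, time stands still between calls to the robot, and variables do not carry over. Pictures are saved under pics/ and viewed, at most 14 in all, crops included, and the job is handed in when it is done.

Besides the shell and the picture viewer there is one more tool, called as a command line: name --argument value ..., lists and objects as JSON in quotes. play_rows: Moves the arm, as the interface text tells. Its arguments: {"type":"object","properties":{"rows":{"type":"array"},"force":{"type":"number"}},"required":["rows"]}

```bash
mkdir -p pics
python3 - <<'E'
from rig import r
import cv2,json
s=r.sense();print({k:s[k] for k in('clock','eef_pos','tcp_rot','opening','contact_force')})
for n in('scene','top'):
    f=r.grab_frame(n);cv2.imwrite(f'pics/{n}0.png',f['pixels'][:,:,::-1]);print(n,f['fx'],f['cx'],f['cy'],f['pose'])
E
```

```text
{'clock': 0.0, 'eef_pos': array([282.17025143, 557.12524414, 230.54574832]), 'tcp_rot': array([-3.14015551e+00, -6.46668486e-06,  2.67277951e+00]), 'opening': 0.9991974316894622, 'contact_force': array([ 0.16497256,  0.42233616, -0.27265798])}
scene 357.10164742228676 248.85210639678073 189.6908646920337 [[ 3.62273303e-01  7.83281693e-01 -5.05200795e-01  9.56453187e+02]
 [ 9.32040275e-01 -3.08897864e-01  1.89428180e-01 -1.39274034e+02]
 [-7.67982128e-03 -5.39492261e-01 -8.41955534e-01  7.67450173e+02]
 [ 0.00000000e+00  0.00000000e+00  0.00000000e+00  1.00000000e+00]]
top 377.48518742406293 255.54270262655024 191.4091160386556 [[ 2.46853040e-02 -9.89818874e-01  1.40175719e-01  4.02366385e+02]
 [-9.99663915e-01 -2.33300974e-02  1.13032192e-02 -2.20105270e+01]
 [-7.91782655e-03 -1.40407632e-01 -9.90062122e-01  1.17179135e+03]
 [ 0.00000000e+00  0.00000000e+00  0.00000000e+00  1.00000000e+00]]
```

View pics/scene0.png

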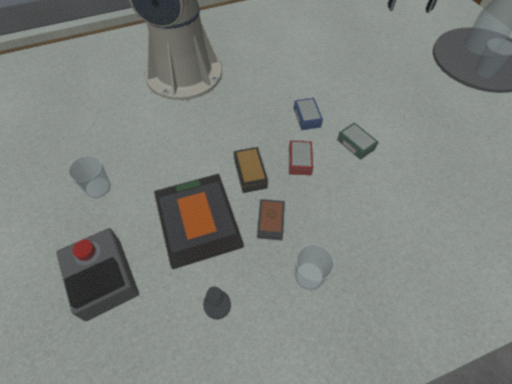

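View pics/top0.png

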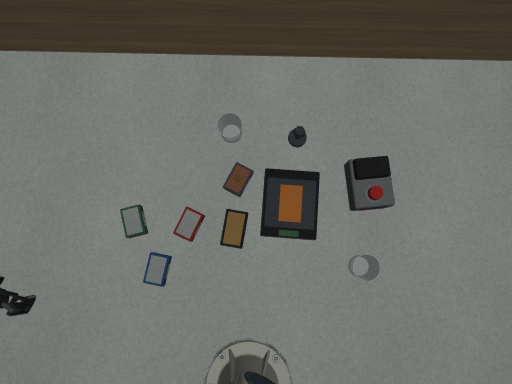

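The pictures show blue, red and green tins (top-view px about (157,269), (189,224), (134,221)), the knob tin at (238,180), the base tin at (234,228), the orange mark at (290,204) and the trigger at (376,193). I see no yellow or grey tin.

```bash
cat > h.py <<'E'
import numpy as np,cv2
from rig import r
from scipy.spatial.transform import Rotation as R
def cast(f,px,z):
    px=np.atleast_2d(px).astype(float);d=np.c_[(px[:,0]-f['cx'])/f['fx'],(px[:,1]-f['cy'])/f['fy'],np.ones(len(px))]
    P=f['pose'];d=d@P[:3,:3].T;o=P[:3,3];return o+d*((z-o[2])/d[:,2])[:,None]
def proj(f,p):
    P=f['pose'];c=(np.asarray(p)-P[:3,3])@P[:3,:3];return np.array([f['cx']+f['fx']*c[0]/c[2],f['cy']+f['fy']*c[1]/c[2]])
H={'orange':((5,200,150),(16,255,255)),'brass':((14,100,60),(24,255,255)),'copper':((4,80,50),(13,199,190)),'blue':((105,100,40),(130,255,255)),'green':((60,60,20),(90,255,140)),'red':((172,110,70),(180,255,255)),'white':((0,0,130),(180,40,255))}
def blobs(f,c,z,near=None,rad=None,amin=60):
    """world centre, yaw of the long side, size of min-area rect for each blob, largest first"""
    hsv=cv2.cvtColor(f['pixels'],cv2.COLOR_RGB2HSV);m=cv2.inRange(hsv,*map(np.array,H[c]))
    if c=='red': m|=cv2.inRange(hsv,np.array((0,130,70)),np.array((4,255,255)))
    m=cv2.morphologyEx(m,cv2.MORPH_CLOSE,np.ones((5,5),np.uint8))
    out=[]
    for k in sorted(cv2.findContours(m,cv2.RETR_EXTERNAL,cv2.CHAIN_APPROX_NONE)[0],key=cv2.contourArea,reverse=True):
        if cv2.contourArea(k)<amin: break
        w=cast(f,k[:,0,:],z)[:,:2];(cx,cy),(a,b),t=cv2.minAreaRect(w.astype(np.float32))
        if a<b:a,b,t=b,a,t+90
        t=(t+90)%180-90
        if near is None or np.hypot(cx-near[0],cy-near[1])<rad: out.append((round(cx,1),round(cy,1),round(t,1),round(a),round(b),k[:,0].mean(0).round()))
    return out
def state():
    s=r.sense();print('t%.2f'%s['clock'],'tcp',s['eef_pos'].round(1),'rot',np.degrees(s['tcp_rot']).round(2),'op%.2f gf%.1f'%(s['opening'],s['grasp_force']),'F',s['contact_force'].round(1));return s
def to(x,y,z=None,yaw=None):
    """units of dp and turn to reach target (turn about tool z), yaw=direction of tool x mod 180 deg"""
    s=state();M=R.from_euler('xyz',s['tcp_rot']);p=s['eef_pos']
    if z is None:z=p[2]
    d=M.inv().apply(np.array([x,y,z])-p)/40;print('dp',d.round(2))
    if yaw is not None:
        X=M.apply([1,0,0]);c=np.degrees(np.arctan2(X[1],X[0]));e=(yaw-c+90)%180-90;print('toolx yaw %.1f  turn z %.2f (of 6deg), j6 %.2f'%(c,-e/6,s['qpos'][5]))
E
python3 - <<'E'
from h import *
for n in('top','scene'):
    f=r.grab_frame(n);print(n)
    for c,z in(('orange',28),('brass',40),('copper',34),('blue',20),('green',20),('red',34),('white',34)):
        for b in blobs(f,c,z)[:6 if c=='white' else 3]:print(c,b)
E
```

```text
top
brass (530.2, -114.0, -2.9, 111, 68, array([289., 203.]))
brass (450.3, 53.9, -8.4, 96, 52, array([234., 228.]))
copper (531.1, -115.2, -2.9, 113, 68, array([290., 203.]))
copper (602.7, 47.1, -26.6, 78, 48, array([237., 178.]))
blue (324.0, 281.4, -10.5, 92, 65, array([157., 269.]))
green (466.8, 361.8, 16.0, 90, 67, array([133., 221.]))
green (440.8, -110.6, 87.0, 61, 20, array([288., 233.]))
red (461.1, 191.4, -24.3, 88, 57, array([188., 224.]))
red (570.3, -374.7, -1.0, 37, 36, array([376., 192.]))
white (521.4, 332.9, -15.5, 493, 340, array([147., 204.]))
white (818.8, -109.8, -9.9, 368, 331, array([294., 110.]))
white (412.6, -106.4, -27.9, 393, 341, array([288., 253.]))
white (528.4, -576.3, -10.8, 369, 205, array([446., 212.]))
white (879.5, 405.2, 4.7, 246, 175, array([128.,  89.]))
white (69.5, -13.8, -88.4, 262, 111, array([252., 362.]))
scene
brass (450.3, 54.6, -7.9, 95, 52, array([250., 165.]))
copper (534.6, -114.2, -2.9, 114, 70, array([196., 215.]))
copper (601.8, 47.4, -26.8, 77, 47, array([271., 216.]))
green (439.7, -109.3, 87.0, 59, 16, array([187., 185.]))
red (527.8, -374.0, -13.6, 47, 42, array([ 83., 249.]))
white (326.8, 114.8, 68.7, 1644, 1250, array([256., 183.]))
white (-354.4, -310.0, 89.9, 453, 39, array([66., 25.]))
white (210.9, 1066.4, 30.9, 98, 82, array([498.,  27.]))
```

Run:
```python
from h import *
to(450,54,200,-8.2)
f=r.grab_frame('top')
b=blobs(f,'red',98);print('trigger',b)
```

```text
t0.20 tcp [282.3 557.3 230.8] rot [-179.95    0.    153.14] op1.00 gf0.0 F [ 0.7  0.5 -0.3]
dp [-9.43 -9.33  0.78]
toolx yaw 153.1  turn z -3.11 (of 6deg), j6 -0.00
trigger [(457.8, 179.4, -24.3, 83, 54, array([188., 224.])), (560.9, -354.9, -1.0, 35, 34, array([376., 192.]))]
```

play_rows --rows '[{"dp": [-0.7,-0.7,0],"turn": [0,0,0],"fingers": 0},{"dp": [-0.7,-0.7,0],"turn": [0,0,0],"fingers": 0},{"dp": [-0.7,-0.7,0],"turn": [0,0,0],"fingers": 0},{"dp": [-0.7,-0.7,0],"turn": [0,0,0],"fingers": 0},{"dp": [-0.7,-0.7,0],"turn": [0,0,0],"fingers": 0}]' --force 60

```text
clock: 0.67
eef_pos: [344.1, 367.7, 231.2]
tcp_rot: [-3.142, 0.0, 2.673]
contact_force: [0.7, 0.3, 0.4]
opening: 1.0
grasp_force: 0.0
```

play_rows --rows '[{"dp": [-0.7,-0.7,0],"turn": [0,0,0],"fingers": 0},{"dp": [-0.7,-0.7,0],"turn": [0,0,0],"fingers": 0},{"dp": [-0.7,-0.7,0],"turn": [0,0,0],"fingers": 0},{"dp": [-0.7,-0.7,0],"turn": [0,0,0],"fingers": 0},{"dp": [-0.7,-0.7,0],"turn": [0,0,-1],"fingers": 0}]'

```text
clock: 1.08
eef_pos: [405.3, 181.1, 231.5]
tcp_rot: [3.141, 0.0, 2.771]
contact_force: [-0.1, 0.2, 0.4]
opening: 0.999
grasp_force: 0.0
```

play_rows --rows '[{"dp": [-0.7,-0.7,0],"turn": [0,0,-1],"fingers": 0},{"dp": [-0.7,-0.6,0],"turn": [0,0,-1],"fingers": 0},{"dp": [-0.5,-0.3,0.5],"turn": [0,0,0],"fingers": 0},{"dp": [0,0,0],"turn": [0,0,0],"fingers": 0}]'

```text
clock: 1.42
eef_pos: [460.4, 100.0, 209.5]
tcp_rot: [-3.14, -0.0, 2.974]
contact_force: [-0.9, 0.2, -1.2]
opening: 0.998
grasp_force: 0.0
```

```bash
cat >> h.py <<'E'
def look(c,z,near,rad=60,name=None,n='wrist'):
    f=r.grab_frame(n)
    b=[x for x in blobs(f,c,z,near,rad)]
    for x in b[:2]:print(n,c,x)
    if name:cv2.imwrite(f'pics/{name}.png',f['pixels'][:,:,::-1])
    return f
E
python3 - <<'E'
from h import *
to(450,54,200,-8.2)
f=look('brass',40,(450,54),name='w1');print(f['pose'].round(2),f['fx'])
look('brass',40,(450,54),n='top')
E
```

```text
t1.42 tcp [460.4 100.  209.5] rot [-179.94   -0.    170.39] op1.00 gf0.0 F [-0.9  0.2 -1.2]
dp [ 0.06 -1.18  0.24]
toolx yaw 170.4  turn z -0.24 (of 6deg), j6 -1.19
wrist brass (450.9, 54.4, -8.3, 98, 53, array([205., 169.]))
[[ 1.7000e-01  9.4000e-01  3.0000e-01  3.8372e+02]
 [ 9.9000e-01 -1.6000e-01 -5.0000e-02  1.1287e+02]
 [-0.0000e+00  3.0000e-01 -9.5000e-01  3.5266e+02]
 [ 0.0000e+00  0.0000e+00  0.0000e+00  1.0000e+00]] 314.8375031760123
top brass (451.2, 46.7, 1.7, 101, 48, array([236., 227.]))
```

View pics/w1.png

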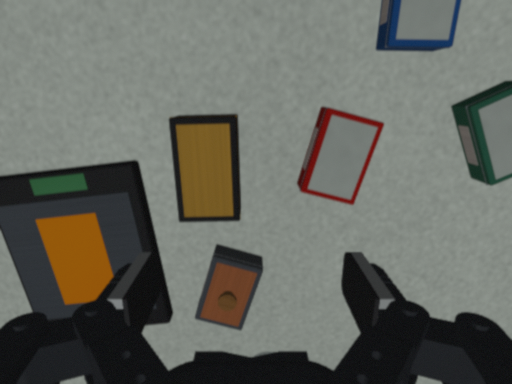

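The wrist view shows the base tin panel at px (205,169), red tin at (340,155), knob tin at (230,290) and the mark at (77,258). It agrees with the top view, so I'm going down on the base tin.

play_rows --rows '[{"dp": [0.04,-0.6,0],"turn": [0,0,-0.22],"fingers": 0},{"dp": [0,-0.57,0.5],"turn": [0,0,0],"fingers": 0},{"dp": [0,0,1],"turn": [0,0,0],"fingers": 0},{"dp": [0,0,0.5],"turn": [0,0,0],"fingers": 0},{"dp": [0,0,0],"turn": [0,0,0],"fingers": 0}]'

```text
clock: 1.93
eef_pos: [446.8, 57.5, 128.4]
tcp_rot: [-3.14, -0.006, 3.0]
contact_force: [-1.8, 0.1, -1.5]
opening: 1.001
grasp_force: 0.0
```

Run:
```python
from h import *
to(450.7,54.3,7,-8.3)
look('brass',40,(450,54))
look('orange',28,(532,-114))
```

```text
t1.93 tcp [446.8  57.5 128.4] rot [-179.92   -0.34  171.87] op1.00 gf0.0 F [-1.8  0.1 -1.5]
dp [-0.13 -0.06  3.03]
toolx yaw 171.9  turn z 0.03 (of 6deg), j6 -1.30
wrist brass (452.0, 54.2, -8.3, 98, 53, array([248., 202.]))
wrist orange (524.2, -112.3, -64.0, 79, 19, array([ 79., 296.]))
```

play_rows --rows '[{"dp": [-0.08,-0.06,0.5],"turn": [0,0,0],"fingers": 0},{"dp": [0,0,1],"turn": [0,0,0],"fingers": 0},{"dp": [0,0,0.8],"turn": [0,0,0],"fingers": 0},{"dp": [0,0,0.4],"turn": [0,0,0],"fingers": 0},{"dp": [0,0,0],"turn": [0,0,0],"fingers": 0}]'

```text
clock: 2.45
eef_pos: [452.1, 54.9, 22.2]
tcp_rot: [-3.141, -0.002, 3.0]
contact_force: [-0.3, -0.1, -0.1]
opening: 0.997
grasp_force: 0.0
```

play_rows --rows '[{"dp": [0,0,0],"turn": [0,0,0],"fingers": 0},{"dp": [0,0,0],"turn": [0,0,0],"fingers": 0}]'

```text
clock: 2.62
eef_pos: [454.5, 54.9, 25.2]
tcp_rot: [3.141, 0.003, 3.0]
contact_force: [-0.2, 0.0, 0.5]
opening: 1.001
grasp_force: 0.0
```

Run:
```python
from h import *
to(451.2,54.3,6,-8.3)
look('brass',40,(450,54))
```

```text
t2.62 tcp [454.5  54.9  25.2] rot [1.7996e+02 1.6000e-01 1.7189e+02] op1.00 gf0.0 F [-0.2  0.   0.5]
dp [ 0.08 -0.03  0.48]
toolx yaw 171.9  turn z 0.03 (of 6deg), j6 -1.31
wrist brass (451.8, 54.2, -8.2, 97, 53, array([249., 252.]))
```

play_rows --rows '[{"dp": [0.07,-0.02,0.45],"turn": [0,0,0],"fingers": 0},{"dp": [0,0,0],"turn": [0,0,0],"fingers": 0},{"dp": [0,0,0],"turn": [0,0,0],"fingers": 0},{"dp": [0,0,0],"turn": [0,0,0],"fingers": 0}]'

```text
clock: 3.0
eef_pos: [450.6, 54.0, 6.4]
tcp_rot: [3.141, 0.001, 2.999]
contact_force: [0.0, -0.3, 0.1]
opening: 0.998
grasp_force: 0.0
```

play_rows --rows '[{"dp": [0,0,0],"turn": [0,0,0],"fingers": 0.5},{"dp": [0,0,0],"turn": [0,0,0],"fingers": 1},{"dp": [0,0,0],"turn": [0,0,0],"fingers": 1},{"dp": [0,0,0],"turn": [0,0,0],"fingers": 1},{"dp": [0,0,0],"turn": [0,0,0],"fingers": 1}]'

```text
clock: 3.42
eef_pos: [450.7, 54.1, 6.4]
tcp_rot: [3.141, 0.001, 2.999]
contact_force: [-2.3, 1.2, 13.2]
opening: 0.766
grasp_force: 64.7
```

Run:
```python
from h import *
to(532.5,-114.5,200,-2.9)
look('brass',40,(450,54))
```

```text
t3.42 tcp [450.7  54.1   6.4] rot [1.7997e+02 8.0000e-02 1.7184e+02] op0.77 gf64.7 F [-2.3  1.2 13.2]
dp [-2.63 -3.88 -4.84]
toolx yaw 171.8  turn z -0.88 (of 6deg), j6 -1.31
wrist brass (443.9, 54.7, -8.2, 81, 53, array([251., 268.]))
wrist brass (395.9, 61.7, 81.9, 62, 1, array([251., 159.]))
```

play_rows --rows '[{"dp": [0,0,-0.5],"turn": [0,0,0],"fingers": 1},{"dp": [0,0,-1],"turn": [0,0,0],"fingers": 1},{"dp": [0,0,-1],"turn": [0,0,0],"fingers": 1},{"dp": [0,0,-0.6],"turn": [0,0,0],"fingers": 1},{"dp": [0,0,0],"turn": [0,0,0],"fingers": 1}]'

```text
clock: 3.88
eef_pos: [452.8, 54.2, 134.0]
tcp_rot: [3.14, 0.008, 2.999]
contact_force: [1.4, 1.2, -5.5]
opening: 0.758
grasp_force: 73.4
```

```bash
sed -i "s/'orange':((5,200,150),(16,255,255))/'orange':((5,190,110),(18,255,255))/" h.py
python3 - <<'E'
from h import *
to(532.5,-114.5,110,-2.9)
for n in('wrist','top','scene'):look('orange',28,(532,-114),n=n,name='w2' if n=='wrist' else None)
f=r.grab_frame('wrist')
for p in((231,0),):pass
print(cv2.cvtColor(f['pixels'],cv2.COLOR_RGB2HSV)[120:330:30,40:240:40])
E
```

```text
t3.88 tcp [452.8  54.2 134. ] rot [179.88   0.44 171.85] op0.76 gf73.4 F [ 1.4  1.2 -5.5]
dp [-2.57 -3.89  0.61]
toolx yaw 171.9  turn z -0.87 (of 6deg), j6 -1.31
wrist orange (510.6, -113.6, 87.2, 68, 68, array([ 75., 273.]))
scene orange (532.2, -114.0, -2.2, 103, 62, array([196., 216.]))
[[[ 60  12 168]
  [ 60  12 171]
  [ 63  14 170]
  [ 60  13 172]
  [ 56  12 166]]

 [[ 60  11 168]
  [ 57  13 173]
  [ 57  13 177]
  [ 57  13 174]
  [105  28  18]]

 [[ 57  13 172]
  [ 57  13 173]
  [ 56  12 169]
  [ 60  12 128]
  [105  15  33]]

 [[ 68 115 113]
  [ 67 114 114]
  [130  21  37]
  [135  28  18]
  [ 20 177 144]]

 [[108  38  68]
  [105  38  68]
  [107  35  66]
  [120   8  33]
  [ 20 178 143]]

 [[ 17 241 179]
  [ 17 241 181]
  [107  35  66]
  [ 90   8  66]
  [ 20 175 146]]

 [[105  30  67]
  [ 15  24  21]
  [ 90  26  20]
  [120  12  44]
  [ 20 178 146]]]
```

View pics/w2.png

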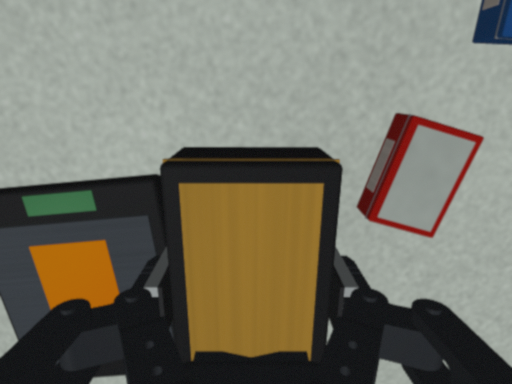

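The wrist view shows the base tin square between the fingers (lid px 165–340, rows 160–355) with the mark at (75,270) partly hidden by a finger.

```bash
sed -i "s/'orange':((5,190,110),(18,255,255))/'orange':((4,205,90),(22,255,255))/" h.py
python3 - <<'E'
from h import *
for n in('top','scene'):look('orange',28,(532,-114),n=n)
E
```

play_rows --rows '[{"dp": [-0.3,-0.5,0],"turn": [0,0,-0.3],"fingers": 1},{"dp": [-0.5,-0.8,0],"turn": [0,0,-0.3],"fingers": 1},{"dp": [-0.5,-0.8,0],"turn": [0,0,-0.27],"fingers": 1},{"dp": [-0.5,-0.8,0],"turn": [0,0,0],"fingers": 1},{"dp": [-0.5,-0.6,0],"turn": [0,0,0],"fingers": 1}]'

```text
clock: 4.6
eef_pos: [529.4, -95.3, 127.5]
tcp_rot: [-3.142, -0.003, 3.09]
contact_force: [0.6, 0.3, -6.1]
opening: 0.76
grasp_force: 73.1
```

play_rows --rows '[{"dp": [0,0,0],"turn": [0,0,0],"fingers": 1},{"dp": [0,0,0],"turn": [0,0,0],"fingers": 1}]'

```text
clock: 4.77
eef_pos: [529.7, -94.4, 127.5]
tcp_rot: [3.141, -0.002, 3.088]
contact_force: [-0.1, 0.4, -6.1]
opening: 0.764
grasp_force: 73.1
```

Run:
```python
from h import *
to(532.5,-114.5,60,-2.9)
```

```text
t4.77 tcp [529.7 -94.4 127.5] rot [ 1.7998e+02 -1.4000e-01  1.7693e+02] op0.76 gf73.1 F [-0.1  0.4 -6.1]
dp [-0.1  -0.5   1.69]
toolx yaw 176.9  turn z -0.03 (of 6deg), j6 -1.70
```

```bash
sed -i "s/'orange':((4,205,90),(22,255,255))/'orange':((2,150,90),(24,255,255))/" h.py
python3 - <<'E'
from h import *
for n in('top','scene'):
    f=r.grab_frame(n);f['pixels']=cv2.imread(f'pics/{n}0.png')[:,:,::-1].copy()
    print(n,blobs(f,'orange',28,(532,-114),60)); print(blobs(f,'brass',40,(450,54),30))
E
```

```text
top [(531.5, -115.0, -2.9, 111, 67, array([290., 203.]))]
[(450.3, 53.9, -8.4, 96, 52, array([234., 228.]))]
scene [(531.6, -113.9, -3.4, 111, 67, array([196., 215.]))]
[(450.3, 54.5, -7.9, 96, 53, array([250., 165.]))]
```

play_rows --rows '[{"dp": [-0.08,-0.5,0.3],"turn": [0,0,0],"fingers": 1},{"dp": [0,0,0.8],"turn": [0,0,0],"fingers": 1},{"dp": [0,0,0.6],"turn": [0,0,0],"fingers": 1},{"dp": [0,0,0.2],"turn": [0,0,0],"fingers": 1},{"dp": [0,0,0],"turn": [0,0,0],"fingers": 1}]'

```text
clock: 5.28
eef_pos: [529.4, -111.9, 51.0]
tcp_rot: [3.141, -0.006, 3.092]
contact_force: [-1.0, -0.2, -5.2]
opening: 0.763
grasp_force: 72.8
```

play_rows --rows '[{"dp": [0,0,0],"turn": [0,0,0],"fingers": 1},{"dp": [0,0,0],"turn": [0,0,0],"fingers": 1},{"dp": [0,0,0],"turn": [0,0,0],"fingers": 1}]'

```text
clock: 5.53
eef_pos: [533.1, -113.1, 54.8]
tcp_rot: [-3.141, 0.002, 3.091]
contact_force: [0.0, 0.0, -5.4]
opening: 0.758
grasp_force: 72.8
```

Run:
```python
from h import *
to(532,-114.3,34.7,-3.0)
```

```text
t5.53 tcp [ 533.1 -113.1   54.8] rot [-1.7998e+02  1.4000e-01  1.7710e+02] op0.76 gf72.8 F [ 0.   0.  -5.4]
dp [ 0.03 -0.03  0.5 ]
toolx yaw 177.1  turn z 0.02 (of 6deg), j6 -1.73
```

play_rows --rows '[{"dp": [0.03,-0.03,0.2],"turn": [0,0,0],"fingers": 1},{"dp": [0,0,0.2],"turn": [0,0,0],"fingers": 1},{"dp": [0,0,0.1],"turn": [0,0,0],"fingers": 1},{"dp": [0,0,0],"turn": [0,0,0],"fingers": 1},{"dp": [0,0,0],"turn": [0,0,0],"fingers": 1}]'

```text
clock: 5.95
eef_pos: [530.7, -114.4, 34.5]
tcp_rot: [3.142, -0.0, 3.09]
contact_force: [-7.2, 0.9, 19.5]
opening: 0.765
grasp_force: 76.2
```

Run:
```python
from h import *
to(532,-114.3,34.7,-3.0)
```

```text
t5.95 tcp [ 530.7 -114.4   34.5] rot [180.    -0.   177.07] op0.76 gf76.2 F [-7.2  0.9 19.5]
dp [-0.03  0.   -0.  ]
toolx yaw 177.1  turn z 0.01 (of 6deg), j6 -1.73
```

play_rows --rows '[{"dp": [-0.02,0,-0.03],"turn": [0,0,0],"fingers": 1},{"dp": [0,0,0],"turn": [0,0,0],"fingers": 0.1},{"dp": [0,0,0],"turn": [0,0,0],"fingers": 0},{"dp": [0,0,0],"turn": [0,0,0],"fingers": 0},{"dp": [0,0,0],"turn": [0,0,0],"fingers": 0}]'

```text
clock: 6.37
eef_pos: [531.7, -114.4, 34.4]
tcp_rot: [-3.142, 0.0, 3.091]
contact_force: [-0.0, -0.1, -0.4]
opening: 1.002
grasp_force: 0.0
```

play_rows --rows '[{"dp": [0,0,-0.4],"turn": [0,0,0],"fingers": 0},{"dp": [0,0,-1],"turn": [0,0,0],"fingers": 0},{"dp": [0,0,-1],"turn": [0,0,0],"fingers": 0},{"dp": [0.3,0,-0.9],"turn": [0,0,0],"fingers": 0},{"dp": [0,0,0],"turn": [0,0,0],"fingers": 0}]'

```text
clock: 6.78
eef_pos: [522.0, -114.5, 173.0]
tcp_rot: [-3.14, 0.009, 3.091]
contact_force: [1.3, -0.8, 0.7]
opening: 1.004
grasp_force: 0.0
```

```bash
sed -i "s/'brass':((14,100,60)/'brass':((14,100,50)/" h.py
python3 - <<'E'
from h import *
for n in('wrist','top','scene'):look('brass',68,(532,-114),30,n=n)
to(461,191,150,-24.3)
for n in('wrist','top'):look('red',34,(461,191),30,n=n)
E
```

```text
wrist brass (532.1, -114.9, -3.0, 97, 54, array([251., 199.]))
scene brass (531.3, -114.3, -3.0, 97, 54, array([194., 206.]))
t6.93 tcp [ 519.5 -113.8  166.5] rot [-1.7999e+02  4.0000e-02  1.7708e+02] op1.00 gf0.0 F [-0.5  0.1 -0.9]
dp [1.85 7.53 0.41]
toolx yaw 177.1  turn z 3.56 (of 6deg), j6 -1.74
top red (461.1, 191.4, -24.3, 88, 57, array([188., 223.]))
```

play_rows --rows '[{"dp": [0.15,0.6,0],"turn": [0,0,0.5],"fingers": 0},{"dp": [0.3,0.9,0],"turn": [0,0,0.8],"fingers": 0},{"dp": [0.5,0.85,0],"turn": [0,0,0.8],"fingers": 0},{"dp": [0.5,0.85,0],"turn": [0,0,0.8],"fingers": 0},{"dp": [0.6,0.8,0],"turn": [0,0,0.6],"fingers": 0}]'

```text
clock: 7.45
eef_pos: [470.3, 62.4, 164.9]
tcp_rot: [-3.14, -0.002, 2.719]
contact_force: [0.5, 0.8, -0.0]
opening: 1.001
grasp_force: 0.0
```

```bash
cat >> h.py <<'E'
def panel(c,z,near,rad=40,n='wrist',name=None):
    """white lid panel = largest hole in the coloured rim"""
    f=r.grab_frame(n);hsv=cv2.cvtColor(f['pixels'],cv2.COLOR_RGB2HSV);lo,hi={'red':(170,8),'blue':(100,135),'green':(60,95)}[c]
    h,s,v=[hsv[...,i].astype(int) for i in range(3)];hm=((h>=lo)|(h<=hi)) if lo>hi else ((h>=lo)&(h<=hi))
    m=(hm&(s>70)&(v>15)).astype(np.uint8)*255
    if name:cv2.imwrite(f'pics/{name}.png',f['pixels'][:,:,::-1])
    cs,hi_=cv2.findContours(m,cv2.RETR_CCOMP,cv2.CHAIN_APPROX_NONE);out=[]
    for k,q in zip(cs,hi_[0] if hi_ is not None else []):
        if q[3]<0 or cv2.contourArea(k)<80:continue
        w=cast(f,k[:,0],z)[:,:2];(cx,cy),(a,b),t=cv2.minAreaRect(w.astype(np.float32))
        if a<b:a,b,t=b,a,t+90
        if np.hypot(cx-near[0],cy-near[1])<rad:out.append((a*b,cx,cy,(t+90)%180-90,a,b,*k[:,0].mean(0)))
    for o in sorted(out,reverse=True)[:1]:print(n,c,'panel x%.1f y%.1f yaw%.1f size %.0fx%.0f px %.0f,%.0f'%o[1:])
    return f
E
python3 - <<'E'
from h import *
to(461,191,150,-24.3)
panel('red',34,(461,191));panel('red',34,(461,191),n='top')
E
```

```text
t7.45 tcp [470.3  62.4 164.9] rot [-1.7992e+02 -1.4000e-01  1.5577e+02] op1.00 gf0.0 F [ 0.5  0.8 -0. ]
dp [1.53 2.84 0.37]
toolx yaw 155.8  turn z 0.01 (of 6deg), j6 -1.02
```

play_rows --rows '[{"dp": [0.38,0.71,0],"turn": [0,0,0],"fingers": 0},{"dp": [0.38,0.71,0],"turn": [0,0,0],"fingers": 0},{"dp": [0.38,0.71,0],"turn": [0,0,0],"fingers": 0},{"dp": [0.38,0.71,0],"turn": [0,0,0],"fingers": 0},{"dp": [0,0,0],"turn": [0,0,0],"fingers": 0}]'

```text
clock: 7.97
eef_pos: [461.9, 193.4, 165.3]
tcp_rot: [3.141, -0.002, 2.727]
contact_force: [-1.0, 0.0, -0.2]
opening: 0.998
grasp_force: 0.0
```

Run:
```python
from h import *
panel('red',34,(461,191),name='w3');look('red',34,(461,191))
to(461,191,150,-24.3)
panel('blue',34,(324,281));panel('green',34,(467,362))
```

```text
wrist red panel x462.0 y192.4 yaw-24.3 size 80x50 px 250,182
wrist red (461.3, 192.8, -24.2, 88, 58, array([252., 180.]))
t8.07 tcp [461.6 189.9 165.1] rot [-1.7988e+02 -9.0000e-02  1.5624e+02] op1.00 gf0.0 F [ 0.6 -0.2 -1.2]
dp [0.02 0.02 0.38]
toolx yaw 156.2  turn z 0.09 (of 6deg), j6 -0.77
wrist green panel x466.4 y362.4 yaw16.2 size 81x51 px 442,107
```

View pics/w3.png

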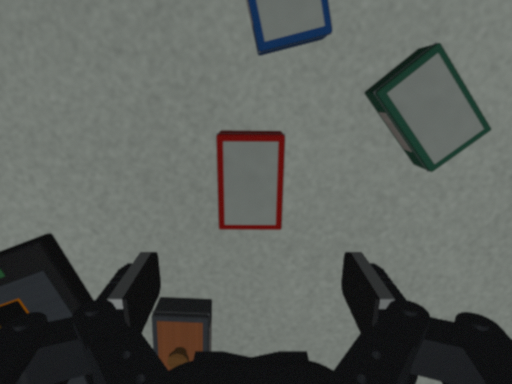

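play_rows --rows '[{"dp": [0.01,0.05,0.5],"turn": [0,0,0.05],"fingers": 0},{"dp": [0,0,1],"turn": [0,0,0],"fingers": 0},{"dp": [0,0,1],"turn": [0,0,0],"fingers": 0},{"dp": [0,0,0.7],"turn": [0,0,0],"fingers": 0},{"dp": [0,0,0.3],"turn": [0,0,0],"fingers": 0}]'

```text
clock: 8.58
eef_pos: [460.3, 189.1, 22.7]
tcp_rot: [-3.137, -0.004, 2.717]
contact_force: [-0.2, -0.3, 0.3]
opening: 1.002
grasp_force: 0.0
```

play_rows --rows '[{"dp": [0,0,0],"turn": [0,0,0],"fingers": 0},{"dp": [0,0,0],"turn": [0,0,0],"fingers": 0},{"dp": [0,0,0],"turn": [0,0,0],"fingers": 0}]'

```text
clock: 8.83
eef_pos: [463.4, 191.1, 27.3]
tcp_rot: [3.141, 0.001, 2.718]
contact_force: [-0.1, 0.8, -0.1]
opening: 0.996
grasp_force: 0.0
```

Run:
```python
from h import *
panel('red',34,(461,191))
to(462,192.3,5,-24.3)
```

```text
wrist red panel x462.4 y193.0 yaw-24.2 size 79x49 px 254,250
t8.88 tcp [463.7 191.4  27.6] rot [1.7992e+02 8.0000e-02 1.5573e+02] op1.00 gf0.0 F [ 0.7 -0.  -0.1]
dp [0.05 0.   0.57]
toolx yaw 155.7  turn z 0.01 (of 6deg), j6 -0.76
```

play_rows --rows '[{"dp": [0.04,0.02,0.35],"turn": [0,0,0],"fingers": 0},{"dp": [0,0,0.2],"turn": [0,0,0],"fingers": 0},{"dp": [0,0,0],"turn": [0,0,0],"fingers": 0},{"dp": [0,0,0],"turn": [0,0,0],"fingers": 0.2},{"dp": [0,0,0],"turn": [0,0,0],"fingers": 0.6}]'

```text
clock: 9.3
eef_pos: [461.8, 193.1, 5.1]
tcp_rot: [3.141, 0.0, 2.719]
contact_force: [0.0, 0.3, -0.7]
opening: 0.745
grasp_force: 0.0
```

play_rows --rows '[{"dp": [0,0,0],"turn": [0,0,0],"fingers": 1},{"dp": [0,0,0],"turn": [0,0,0],"fingers": 1},{"dp": [0,0,0],"turn": [0,0,0],"fingers": 1},{"dp": [0,0,0],"turn": [0,0,0],"fingers": 1}]'

```text
clock: 9.63
eef_pos: [461.9, 193.2, 5.4]
tcp_rot: [3.141, 0.001, 2.719]
contact_force: [-1.6, -0.9, 5.8]
opening: 0.69
grasp_force: 65.3
```

Run:
```python
from h import *
to(532,-114.5,100,-3)
```

```text
t9.63 tcp [461.9 193.2   5.4] rot [1.7996e+02 4.0000e-02 1.5578e+02] op0.69 gf65.3 F [-1.6 -0.9  5.8]
dp [-4.76 -6.29 -2.37]
toolx yaw 155.8  turn z -3.54 (of 6deg), j6 -0.75
```

play_rows --rows '[{"dp": [0,0,-0.5],"turn": [0,0,0],"fingers": 1},{"dp": [0,0,-1],"turn": [0,0,0],"fingers": 1},{"dp": [0,0,-1],"turn": [0,0,0],"fingers": 1},{"dp": [-0.3,-0.4,-0.8],"turn": [0,0,0],"fingers": 1},{"dp": [-0.55,-0.75,-0.2],"turn": [0,0,0],"fingers": 1}]'

```text
clock: 10.05
eef_pos: [476.4, 139.5, 150.1]
tcp_rot: [3.135, 0.006, 2.722]
contact_force: [3.6, -0.6, -2.1]
opening: 0.686
grasp_force: 66.0
```

play_rows --rows '[{"dp": [-0.6,-0.78,0],"turn": [0,0,0],"fingers": 1},{"dp": [-0.6,-0.78,0],"turn": [0,0,0],"fingers": 1},{"dp": [-0.6,-0.78,0],"turn": [0,0,0],"fingers": 1},{"dp": [-0.55,-0.75,0],"turn": [0,0,-0.5],"fingers": 1},{"dp": [-0.5,-0.75,0],"turn": [0,0,-0.8],"fingers": 1}]'

```text
clock: 10.47
eef_pos: [516.3, -51.4, 145.0]
tcp_rot: [3.142, 0.001, 2.857]
contact_force: [1.2, 0.3, -0.7]
opening: 0.692
grasp_force: 65.8
```

play_rows --rows '[{"dp": [-0.3,-0.5,0],"turn": [0,0,-0.8],"fingers": 1},{"dp": [0,-0.3,0],"turn": [0,0,-0.8],"fingers": 1},{"dp": [0,0,0],"turn": [0,0,-0.6],"fingers": 1},{"dp": [0,0,0],"turn": [0,0,0],"fingers": 1}]'

```text
clock: 10.8
eef_pos: [519.6, -84.7, 144.7]
tcp_rot: [-3.142, -0.0, 3.086]
contact_force: [0.1, 0.6, -2.1]
opening: 0.69
grasp_force: 65.8
```

Run:
```python
from h import *
to(531.7,-114.5,73.5,-3)
```

```text
t10.80 tcp [519.6 -84.7 144.7] rot [-180.     -0.    176.83] op0.69 gf65.8 F [ 0.1  0.6 -2.1]
dp [-0.34 -0.73  1.78]
toolx yaw 176.8  turn z -0.03 (of 6deg), j6 -1.68
```

Run:
```python
from h import *
for n in('scene','top','wrist'):look('brass',68,(532,-114),60,n=n)
```

```text
scene brass (531.4, -114.5, -3.5, 98, 54, array([193., 208.]))
wrist brass (493.2, -113.0, 87.5, 53, 19, array([203., 166.]))
wrist brass (480.0, -110.9, 86.7, 65, 17, array([215., 147.]))
```

play_rows --rows '[{"dp": [-0.15,-0.35,0],"turn": [0,0,-0.03],"fingers": 1},{"dp": [-0.19,-0.38,0.3],"turn": [0,0,0],"fingers": 1},{"dp": [0,0,0.5],"turn": [0,0,0],"fingers": 1},{"dp": [0,0,0.2],"turn": [0,0,0],"fingers": 1},{"dp": [0,0,0],"turn": [0,0,0],"fingers": 1}]'

```text
clock: 11.37
eef_pos: [530.1, -112.7, 102.6]
tcp_rot: [3.141, -0.004, 3.088]
contact_force: [-0.1, 0.3, -1.2]
opening: 0.687
grasp_force: 65.7
```

play_rows --rows '[{"dp": [0,0,0],"turn": [0,0,0],"fingers": 1},{"dp": [0,0,0],"turn": [0,0,0],"fingers": 1}]'

```text
clock: 11.53
eef_pos: [532.1, -113.1, 105.1]
tcp_rot: [-3.142, 0.0, 3.089]
contact_force: [0.8, 0.2, -2.4]
opening: 0.695
grasp_force: 65.7
```

Run:
```python
from h import *
to(531.7,-114.5,73.5,-3)
f=panel('red',102,(532,-114),name='w4')
```

```text
t11.53 tcp [ 532.1 -113.1  105.1] rot [-1.8000e+02  2.0000e-02  1.7697e+02] op0.69 gf65.7 F [ 0.8  0.2 -2.4]
dp [ 0.01 -0.04  0.79]
toolx yaw 177.0  turn z -0.00 (of 6deg), j6 -1.73
```

play_rows --rows '[{"dp": [0,-0.03,0.25],"turn": [0,0,0],"fingers": 1},{"dp": [0,0,0.25],"turn": [0,0,0],"fingers": 1},{"dp": [0,0,0.15],"turn": [0,0,0],"fingers": 1},{"dp": [0,0,0.1],"turn": [0,0,0],"fingers": 1},{"dp": [0,0,0],"turn": [0,0,0],"fingers": 1}]'

```text
clock: 12.0
eef_pos: [531.2, -114.7, 73.8]
tcp_rot: [3.141, -0.001, 3.088]
contact_force: [-0.1, -0.7, -2.3]
opening: 0.686
grasp_force: 65.9
```

play_rows --rows '[{"dp": [0,0,0],"turn": [0,0,0],"fingers": 1},{"dp": [0,0,0],"turn": [0,0,0],"fingers": 1}]'

```text
clock: 12.17
eef_pos: [531.7, -114.8, 74.2]
tcp_rot: [3.142, -0.0, 3.088]
contact_force: [-0.3, -0.7, -1.4]
opening: 0.689
grasp_force: 65.9
```

Run:
```python
from h import *
to(531.7,-114.5,73.5,-3)
```

```text
t12.17 tcp [ 531.7 -114.8   74.2] rot [ 1.8000e+02 -2.0000e-02  1.7695e+02] op0.69 gf65.9 F [-0.3 -0.7 -1.4]
dp [-0.    0.01  0.02]
toolx yaw 176.9  turn z -0.01 (of 6deg), j6 -1.73
```

play_rows --rows '[{"dp": [0,0,0.03],"turn": [0,0,0],"fingers": 1},{"dp": [0,0,0],"turn": [0,0,0],"fingers": 1},{"dp": [0,0,0],"turn": [0,0,0],"fingers": 0.1},{"dp": [0,0,0],"turn": [0,0,0],"fingers": 0},{"dp": [0,0,0],"turn": [0,0,0],"fingers": 0}]'

```text
clock: 12.58
eef_pos: [531.9, -114.8, 73.3]
tcp_rot: [-3.142, 0.0, 3.088]
contact_force: [-0.4, 0.0, -0.6]
opening: 0.998
grasp_force: 0.0
```

play_rows --rows '[{"dp": [0,0,-0.4],"turn": [0,0,0],"fingers": 0},{"dp": [0,0,-1],"turn": [0,0,0],"fingers": 0},{"dp": [0,0,-1],"turn": [0,0,0],"fingers": 0},{"dp": [0,0,-0.9],"turn": [0,0,0],"fingers": 0},{"dp": [0,0,0],"turn": [0,0,0],"fingers": 0}]'

```text
clock: 13.0
eef_pos: [535.7, -115.7, 212.5]
tcp_rot: [-3.14, 0.011, 3.088]
contact_force: [1.2, -0.5, 0.7]
opening: 0.997
grasp_force: 0.0
```

Run:
```python
from h import *
panel('red',102,(532,-114));panel('red',102,(532,-114),n='scene');panel('red',102,(532,-114),n='top')
look('copper',102,(532,-114),60,name='w5')
to(466.4,362.4,170,16.2)
```

```text
wrist red panel x531.6 y-115.3 yaw-3.0 size 79x50 px 251,182
scene red panel x530.5 y-114.9 yaw-2.9 size 84x53 px 191,199
t13.20 tcp [ 531.1 -114.6  204.5] rot [ 1.7999e+02 -7.0000e-02  1.7696e+02] op1.00 gf0.0 F [-1.2 -0.   0.2]
dp [ 2.25 11.82  0.87]
toolx yaw 177.0  turn z -3.21 (of 6deg), j6 -1.73
```

play_rows --rows '[{"dp": [0.1,0.6,0],"turn": [0,0,0],"fingers": 0},{"dp": [0.19,0.97,0],"turn": [0,0,0],"fingers": 0},{"dp": [0.19,0.97,0],"turn": [0,0,0],"fingers": 0},{"dp": [0.19,0.97,0],"turn": [0,0,0],"fingers": 0},{"dp": [0.19,0.97,0],"turn": [0,0,0],"fingers": 0}]'

```text
clock: 13.62
eef_pos: [505.3, 67.3, 203.5]
tcp_rot: [-3.141, -0.003, 3.088]
contact_force: [0.8, 0.4, 0.8]
opening: 1.003
grasp_force: 0.0
```

play_rows --rows '[{"dp": [0.19,0.97,0],"turn": [0,0,0],"fingers": 0},{"dp": [0.19,0.97,0.1],"turn": [0,0,0],"fingers": 0},{"dp": [0.19,0.97,0.2],"turn": [0,0,0],"fingers": 0},{"dp": [0.19,0.97,0.2],"turn": [0,0,-0.3],"fingers": 0},{"dp": [0.19,0.97,0.2],"turn": [0,0,-0.7],"fingers": 0}]'

```text
clock: 14.03
eef_pos: [476.6, 263.0, 175.3]
tcp_rot: [-3.14, -0.002, -3.089]
contact_force: [1.3, -0.5, 0.3]
opening: 1.001
grasp_force: 0.0
```

play_rows --rows '[{"dp": [0.3,0.9,0.2],"turn": [0,0,-0.8],"fingers": 0},{"dp": [0.3,0.9,0.1],"turn": [0,0,-0.8],"fingers": 0},{"dp": [0.1,0.3,0],"turn": [0,0,-0.6],"fingers": 0},{"dp": [0,0,0],"turn": [0,0,0],"fingers": 0},{"dp": [0,0,0],"turn": [0,0,0],"fingers": 0}]'

```text
clock: 14.45
eef_pos: [439.8, 341.6, 163.6]
tcp_rot: [-3.14, -0.003, -2.859]
contact_force: [-0.2, -1.0, -0.7]
opening: 0.998
grasp_force: 0.0
```

Run:
```python
from h import *
panel('green',34,(466,362));panel('blue',34,(324,281))
to(466.4,362.4,5,16.2)
```

```text
wrist green panel x466.7 y362.2 yaw16.1 size 82x51 px 265,216
t14.55 tcp [440.9 340.7 164.4] rot [-1.7995e+02 -8.0000e-02 -1.6396e+02] op1.00 gf0.0 F [ 0.2 -0.5  0.5]
dp [-0.77  0.35  3.98]
toolx yaw -164.0  turn z -0.03 (of 6deg), j6 -1.20
```

play_rows --rows '[{"dp": [-0.4,0.18,0.3],"turn": [0,0,-0.03],"fingers": 0},{"dp": [-0.38,0.17,0.8],"turn": [0,0,0],"fingers": 0},{"dp": [0,0,1],"turn": [0,0,0],"fingers": 0},{"dp": [0,0,0.8],"turn": [0,0,0],"fingers": 0},{"dp": [0,0,0.3],"turn": [0,0,0],"fingers": 0}]'

```text
clock: 14.97
eef_pos: [465.5, 360.8, 33.0]
tcp_rot: [-3.139, -0.006, -2.86]
contact_force: [-1.1, -1.0, -0.6]
opening: 1.003
grasp_force: 0.0
```

play_rows --rows '[{"dp": [0,0,0.1],"turn": [0,0,0],"fingers": 0},{"dp": [0,0,0],"turn": [0,0,0],"fingers": 0},{"dp": [0,0,0],"turn": [0,0,0],"fingers": 0},{"dp": [0,0,0],"turn": [0,0,0],"fingers": 0}]'

```text
clock: 15.3
eef_pos: [468.3, 364.6, 35.3]
tcp_rot: [3.14, 0.003, -2.857]
contact_force: [-1.2, 0.7, 0.0]
opening: 0.996
grasp_force: 0.0
```

Run:
```python
from h import *
panel('green',34,(466,362))
to(466.8,362.4,5,16.1)
```

```text
wrist green panel x466.6 y362.4 yaw16.1 size 80x50 px 248,242
t15.35 tcp [468.2 364.6  35.3] rot [ 1.7993e+02  1.7000e-01 -1.6368e+02] op1.00 gf0.0 F [0.7 0.  0.3]
dp [ 0.05 -0.04  0.76]
toolx yaw -163.7  turn z 0.04 (of 6deg), j6 -1.20
```

play_rows --rows '[{"dp": [0.05,-0.04,0.4],"turn": [0,0,0.03],"fingers": 0},{"dp": [0,0,0.3],"turn": [0,0,0],"fingers": 0},{"dp": [0,0,0.06],"turn": [0,0,0],"fingers": 0},{"dp": [0,0,0],"turn": [0,0,0],"fingers": 0.2},{"dp": [0,0,0],"turn": [0,0,0],"fingers": 0.6}]'

```text
clock: 15.77
eef_pos: [465.6, 362.0, 3.2]
tcp_rot: [3.142, 0.0, -2.86]
contact_force: [-0.3, -0.6, 0.8]
opening: 0.751
grasp_force: 0.0
```

play_rows --rows '[{"dp": [0,0,0],"turn": [0,0,0],"fingers": 1},{"dp": [0,0,0],"turn": [0,0,0],"fingers": 1},{"dp": [0,0,0],"turn": [0,0,0],"fingers": 1},{"dp": [0,0,0],"turn": [0,0,0],"fingers": 1}]'

```text
clock: 16.1
eef_pos: [466.0, 362.2, 3.6]
tcp_rot: [3.141, 0.001, -2.86]
contact_force: [-1.0, 0.9, 5.9]
opening: 0.693
grasp_force: 65.9
```

Run:
```python
from h import *
to(531.7,-114.5,170,-3)
```

```text
t16.10 tcp [466.  362.2   3.6] rot [ 1.7997e+02  6.0000e-02 -1.6384e+02] op0.69 gf65.9 F [-1.   0.9  5.9]
dp [  1.73 -11.9   -4.17]
toolx yaw -163.8  turn z 3.19 (of 6deg), j6 -1.19
```

play_rows --rows '[{"dp": [0,0,-0.5],"turn": [0,0,0],"fingers": 1},{"dp": [0,0,-1],"turn": [0,0,0],"fingers": 1},{"dp": [0,0,-1],"turn": [0,0,0],"fingers": 1},{"dp": [0,0,-1],"turn": [0,0,0],"fingers": 1},{"dp": [0.1,-0.4,-0.7],"turn": [0,0,0],"fingers": 1}]'

```text
clock: 16.52
eef_pos: [467.1, 347.7, 174.5]
tcp_rot: [3.139, 0.004, -2.859]
contact_force: [1.3, 0.9, -1.5]
opening: 0.692
grasp_force: 65.9
```

play_rows --rows '[{"dp": [0.14,-0.8,-0.3],"turn": [0,0,0],"fingers": 1},{"dp": [0.14,-0.95,0],"turn": [0,0,0],"fingers": 1},{"dp": [0.14,-0.95,0],"turn": [0,0,0],"fingers": 1},{"dp": [0.14,-0.95,0],"turn": [0,0,0],"fingers": 1},{"dp": [0.14,-0.95,0],"turn": [0,0,0],"fingers": 1}]'

```text
clock: 16.93
eef_pos: [490.0, 159.1, 182.9]
tcp_rot: [-3.141, -0.0, -2.859]
contact_force: [1.0, 0.3, -2.3]
opening: 0.693
grasp_force: 65.9
```

play_rows --rows '[{"dp": [0.14,-0.95,0],"turn": [0,0,0],"fingers": 1},{"dp": [0.14,-0.95,0],"turn": [0,0,0],"fingers": 1},{"dp": [0.14,-0.95,0],"turn": [0,0,0.4],"fingers": 1},{"dp": [0.1,-0.9,0],"turn": [0,0,0.8],"fingers": 1},{"dp": [0,-0.8,0],"turn": [0,0,0.8],"fingers": 1}]'

```text
clock: 17.35
eef_pos: [515.2, -23.2, 182.8]
tcp_rot: [-3.141, -0.0, -3.073]
contact_force: [0.5, 0.4, -2.9]
opening: 0.687
grasp_force: 65.8
```

play_rows --rows '[{"dp": [0,-0.4,0],"turn": [0,0,0.7],"fingers": 1},{"dp": [0,0,0],"turn": [0,0,0.5],"fingers": 1},{"dp": [0,0,0],"turn": [0,0,0],"fingers": 1},{"dp": [0,0,0],"turn": [0,0,0],"fingers": 1}]'

```text
clock: 17.68
eef_pos: [516.5, -36.9, 182.7]
tcp_rot: [3.141, -0.001, 3.09]
contact_force: [-0.2, 1.4, -2.5]
opening: 0.69
grasp_force: 65.9
```

Run:
```python
from h import *
to(531.1,-114.6,106,-3)
panel('red',102,(532,-114),n='scene')
```

```text
t17.68 tcp [516.5 -36.9 182.7] rot [ 1.7999e+02 -4.0000e-02  1.7702e+02] op0.69 gf65.9 F [-0.2  1.4 -2.5]
dp [-0.47 -1.92  1.92]
toolx yaw 177.0  turn z 0.00 (of 6deg), j6 -1.59
scene red panel x530.6 y-114.7 yaw-2.8 size 84x53 px 191,199
```

play_rows --rows '[{"dp": [-0.2,-0.8,0],"turn": [0,0,0],"fingers": 1},{"dp": [-0.2,-0.8,0],"turn": [0,0,0],"fingers": 1},{"dp": [-0.07,-0.32,0.3],"turn": [0,0,0],"fingers": 1},{"dp": [0,0,0.6],"turn": [0,0,0],"fingers": 1},{"dp": [0,0,0.2],"turn": [0,0,0],"fingers": 1}]'

```text
clock: 18.15
eef_pos: [530.1, -114.3, 136.3]
tcp_rot: [3.141, -0.003, 3.089]
contact_force: [-1.6, 0.5, -3.2]
opening: 0.696
grasp_force: 65.9
```

play_rows --rows '[{"dp": [0,0,0],"turn": [0,0,0],"fingers": 1},{"dp": [0,0,0],"turn": [0,0,0],"fingers": 1},{"dp": [0,0,0],"turn": [0,0,0],"fingers": 1}]'

```text
clock: 18.4
eef_pos: [531.9, -113.8, 139.6]
tcp_rot: [-3.142, 0.001, 3.09]
contact_force: [1.3, -0.0, -1.9]
opening: 0.691
grasp_force: 65.9
```

Run:
```python
from h import *
to(531.1,-114.6,105.6,-3)
```

```text
t18.40 tcp [ 531.9 -113.8  139.6] rot [-1.8000e+02  3.0000e-02  1.7704e+02] op0.69 gf65.9 F [ 1.3 -0.  -1.9]
dp [ 0.02 -0.02  0.85]
toolx yaw 177.0  turn z 0.01 (of 6deg), j6 -1.73
```

play_rows --rows '[{"dp": [0.02,-0.02,0.3],"turn": [0,0,0],"fingers": 1},{"dp": [0,0,0.25],"turn": [0,0,0],"fingers": 1},{"dp": [0,0,0.15],"turn": [0,0,0],"fingers": 1},{"dp": [0,0,0.12],"turn": [0,0,0],"fingers": 1},{"dp": [0,0,0],"turn": [0,0,0],"fingers": 1}]'

```text
clock: 18.82
eef_pos: [530.8, -115.1, 106.0]
tcp_rot: [3.142, -0.0, 3.089]
contact_force: [-0.1, -0.2, -2.9]
opening: 0.691
grasp_force: 66.1
```

play_rows --rows '[{"dp": [0,0,0],"turn": [0,0,0],"fingers": 1},{"dp": [0,0,0],"turn": [0,0,0],"fingers": 1}]'

```text
clock: 18.98
eef_pos: [530.8, -115.3, 106.2]
tcp_rot: [-3.142, 0.0, 3.089]
contact_force: [0.8, 0.1, -2.9]
opening: 0.688
grasp_force: 66.1
```

Run:
```python
from h import *
to(531.1,-114.6,105.6,-3)
```

```text
t18.98 tcp [ 530.8 -115.3  106.2] rot [-1.8000e+02  1.0000e-02  1.7696e+02] op0.69 gf66.1 F [ 0.8  0.1 -2.9]
dp [-0.01  0.02  0.01]
toolx yaw 177.0  turn z -0.01 (of 6deg), j6 -1.73
```

play_rows --rows '[{"dp": [-0.01,0.01,0.03],"turn": [0,0,0],"fingers": 1},{"dp": [0,0,0],"turn": [0,0,0],"fingers": 1},{"dp": [0,0,0],"turn": [0,0,0],"fingers": 0.1},{"dp": [0,0,0],"turn": [0,0,0],"fingers": 0},{"dp": [0,0,0],"turn": [0,0,0],"fingers": 0}]'

```text
clock: 19.4
eef_pos: [531.4, -114.9, 105.1]
tcp_rot: [-3.142, 0.001, 3.088]
contact_force: [0.7, 1.0, 0.2]
opening: 1.0
grasp_force: 0.0
```

play_rows --rows '[{"dp": [0,0,-0.4],"turn": [0,0,0],"fingers": 0},{"dp": [0,0,-1],"turn": [0,0,0],"fingers": 0},{"dp": [0,0,-1],"turn": [0,0,0],"fingers": 0},{"dp": [0,0,-0.8],"turn": [0,0,0],"fingers": 0},{"dp": [0,0,0],"turn": [0,0,0],"fingers": 0}]'

```text
clock: 19.82
eef_pos: [534.7, -115.7, 239.6]
tcp_rot: [-3.14, 0.01, 3.088]
contact_force: [1.5, -0.5, 0.6]
opening: 1.0
grasp_force: 0.0
```

Run:
```python
from h import *
panel('green',136,(532,-114));panel('green',136,(532,-114),n='scene')
panel('blue',34,(324,281),n='top');panel('blue',34,(324,281),n='scene')
to(324,281,170,-10.5)
```

```text
wrist green panel x531.7 y-115.5 yaw-3.0 size 80x51 px 251,185
top blue panel x323.9 y281.3 yaw-10.4 size 84x54 px 156,269
t20.02 tcp [ 530.4 -114.7  231.8] rot [ 1.7999e+02 -9.0000e-02  1.7696e+02] op1.00 gf0.0 F [ 0.4 -0.8 -0.2]
dp [5.67 9.6  1.56]
toolx yaw 177.0  turn z 1.24 (of 6deg), j6 -1.73
```

play_rows --rows '[{"dp": [0.3,0.5,0],"turn": [0,0,0],"fingers": 0},{"dp": [0.5,0.85,0],"turn": [0,0,0],"fingers": 0},{"dp": [0.5,0.85,0],"turn": [0,0,0],"fingers": 0},{"dp": [0.5,0.85,0],"turn": [0,0,0],"fingers": 0},{"dp": [0.5,0.85,0],"turn": [0,0,0],"fingers": 0}]'

```text
clock: 20.43
eef_pos: [445.4, 46.8, 231.0]
tcp_rot: [-3.141, -0.003, 3.087]
contact_force: [0.9, 0.8, 0.1]
opening: 1.002
grasp_force: 0.0
```

play_rows --rows '[{"dp": [0.5,0.85,0],"turn": [0,0,0],"fingers": 0},{"dp": [0.5,0.85,0],"turn": [0,0,0],"fingers": 0},{"dp": [0.5,0.8,0.3],"turn": [0,0,0.4],"fingers": 0},{"dp": [0.5,0.8,0.3],"turn": [0,0,0.4],"fingers": 0},{"dp": [0.5,0.8,0.3],"turn": [0,0,0.4],"fingers": 0}]'

```text
clock: 20.85
eef_pos: [358.4, 217.7, 195.2]
tcp_rot: [-3.14, -0.002, 2.961]
contact_force: [1.8, 0.7, 0.3]
opening: 1.002
grasp_force: 0.0
```

play_rows --rows '[{"dp": [0.5,0.8,0.3],"turn": [0,0,0],"fingers": 0},{"dp": [0.3,0.5,0.3],"turn": [0,0,0],"fingers": 0},{"dp": [0,0,0],"turn": [0,0,0],"fingers": 0},{"dp": [0,0,0],"turn": [0,0,0],"fingers": 0}]'

```text
clock: 21.18
eef_pos: [336.6, 273.7, 170.9]
tcp_rot: [-3.138, -0.003, 2.966]
contact_force: [0.0, -0.3, 0.4]
opening: 1.003
grasp_force: 0.0
```

Run:
```python
from h import *
panel('blue',34,(324,281))
to(324,281,5,-10.4)
```

```text
wrist blue panel x325.1 y281.4 yaw-10.0 size 79x50 px 258,167
t21.23 tcp [337.4 273.3 171.6] rot [-1.7985e+02 -1.1000e-01  1.6985e+02] op1.00 gf0.0 F [-0.7 -0.2  0.4]
dp [0.35 0.14 4.16]
toolx yaw 169.9  turn z 0.04 (of 6deg), j6 -0.72
```

play_rows --rows '[{"dp": [0.2,0.1,0.5],"turn": [0,0,0.02],"fingers": 0},{"dp": [0.12,0.07,0.9],"turn": [0,0,0],"fingers": 0},{"dp": [0,0,1],"turn": [0,0,0],"fingers": 0},{"dp": [0,0,0.7],"turn": [0,0,0],"fingers": 0},{"dp": [0,0,0.3],"turn": [0,0,0],"fingers": 0}]'

```text
clock: 21.65
eef_pos: [325.7, 280.2, 33.8]
tcp_rot: [-3.138, -0.003, 2.959]
contact_force: [-0.3, -0.6, 0.5]
opening: 1.0
grasp_force: 0.0
```

play_rows --rows '[{"dp": [0,0,0.1],"turn": [0,0,0],"fingers": 0},{"dp": [0,0,0],"turn": [0,0,0],"fingers": 0},{"dp": [0,0,0],"turn": [0,0,0],"fingers": 0},{"dp": [0,0,0],"turn": [0,0,0],"fingers": 0}]'

```text
clock: 21.98
eef_pos: [327.9, 283.1, 34.0]
tcp_rot: [3.14, 0.001, 2.96]
contact_force: [-0.5, 0.2, 0.7]
opening: 0.999
grasp_force: 0.0
```

Run:
```python
from h import *
panel('blue',34,(324,281))
to(324.9,281.4,5,-10.2)
```

```text
wrist blue panel x325.1 y281.5 yaw-10.3 size 79x49 px 247,243
t22.03 tcp [327.9 283.2  34.1] rot [1.799e+02 8.000e-02 1.696e+02] op1.00 gf0.0 F [ 0.7 -0.   0.1]
dp [ 0.07 -0.06  0.73]
toolx yaw 169.6  turn z -0.03 (of 6deg), j6 -0.68
```

play_rows --rows '[{"dp": [0.06,-0.05,0.4],"turn": [0,0,0],"fingers": 0},{"dp": [0,0,0.25],"turn": [0,0,0],"fingers": 0},{"dp": [0,0,0.06],"turn": [0,0,0],"fingers": 0},{"dp": [0,0,0],"turn": [0,0,0],"fingers": 0.2},{"dp": [0,0,0],"turn": [0,0,0],"fingers": 0.6}]'

```text
clock: 22.45
eef_pos: [324.4, 281.4, 4.7]
tcp_rot: [-3.142, -0.0, 2.961]
contact_force: [0.4, -0.2, -1.3]
opening: 0.745
grasp_force: 0.0
```

play_rows --rows '[{"dp": [0,0,0],"turn": [0,0,0],"fingers": 1},{"dp": [0,0,0],"turn": [0,0,0],"fingers": 1},{"dp": [0,0,0],"turn": [0,0,0],"fingers": 1},{"dp": [0,0,0],"turn": [0,0,0],"fingers": 1}]'

```text
clock: 22.78
eef_pos: [324.5, 281.5, 5.1]
tcp_rot: [3.141, 0.0, 2.961]
contact_force: [-0.9, -1.2, 7.0]
opening: 0.696
grasp_force: 65.2
```

Run:
```python
from h import *
to(531.7,-114.5,200,-3)
```

```text
t22.78 tcp [324.5 281.5   5.1] rot [1.7997e+02 2.0000e-02 1.6964e+02] op0.70 gf65.2 F [-0.9 -1.2  7. ]
dp [-6.88 -8.81 -4.87]
toolx yaw 169.6  turn z -1.23 (of 6deg), j6 -0.68
```

play_rows --rows '[{"dp": [0,0,-0.5],"turn": [0,0,0],"fingers": 1},{"dp": [0,0,-1],"turn": [0,0,0],"fingers": 1},{"dp": [0,0,-1],"turn": [0,0,0],"fingers": 1},{"dp": [0,0,-1],"turn": [0,0,0],"fingers": 1},{"dp": [-0.2,-0.3,-0.9],"turn": [0,0,0],"fingers": 1}]'

```text
clock: 23.2
eef_pos: [329.8, 269.1, 183.3]
tcp_rot: [3.14, 0.001, 2.962]
contact_force: [1.0, 0.8, -1.9]
opening: 0.692
grasp_force: 65.7
```

play_rows --rows '[{"dp": [-0.4,-0.5,-0.7],"turn": [0,0,0],"fingers": 1},{"dp": [-0.6,-0.75,-0.2],"turn": [0,0,0],"fingers": 1},{"dp": [-0.6,-0.77,0],"turn": [0,0,0],"fingers": 1},{"dp": [-0.6,-0.77,0],"turn": [0,0,0],"fingers": 1},{"dp": [-0.6,-0.77,0],"turn": [0,0,0],"fingers": 1}]'

```text
clock: 23.62
eef_pos: [415.0, 106.2, 217.3]
tcp_rot: [3.141, 0.001, 2.961]
contact_force: [1.0, 0.1, -2.2]
opening: 0.689
grasp_force: 65.8
```

play_rows --rows '[{"dp": [-0.6,-0.77,0],"turn": [0,0,0],"fingers": 1},{"dp": [-0.6,-0.77,0],"turn": [0,0,0],"fingers": 1},{"dp": [-0.6,-0.77,0],"turn": [0,0,-0.3],"fingers": 1},{"dp": [-0.6,-0.77,0],"turn": [0,0,-0.4],"fingers": 1},{"dp": [-0.4,-0.5,0],"turn": [0,0,-0.4],"fingers": 1}]'

```text
clock: 24.03
eef_pos: [502.7, -54.8, 216.9]
tcp_rot: [-3.141, 0.001, 3.077]
contact_force: [-0.1, 0.9, -0.7]
opening: 0.692
grasp_force: 65.6
```

play_rows --rows '[{"dp": [-0.3,-0.4,0],"turn": [0,0,-0.1],"fingers": 1},{"dp": [0,0,0],"turn": [0,0,0],"fingers": 1},{"dp": [0,0,0],"turn": [0,0,0],"fingers": 1},{"dp": [0,0,0],"turn": [0,0,0],"fingers": 1}]'

```text
clock: 24.37
eef_pos: [511.8, -68.0, 216.4]
tcp_rot: [3.141, -0.001, 3.086]
contact_force: [-0.2, 0.7, -1.5]
opening: 0.691
grasp_force: 65.6
```

Run:
```python
from h import *
to(531.2,-114.7,141.3,-3)
panel('green',136,(532,-114),n='scene');panel('green',136,(532,-114),n='top')
f=r.grab_frame('wrist');cv2.imwrite('pics/w6.png',f['pixels'][:,:,::-1])
```

```text
t24.37 tcp [511.8 -68.  216.4] rot [ 1.7998e+02 -5.0000e-02  1.7680e+02] op0.69 gf65.6 F [-0.2  0.7 -1.5]
dp [-0.55 -1.14  1.88]
toolx yaw 176.8  turn z -0.03 (of 6deg), j6 -1.65
```

View pics/w6.png

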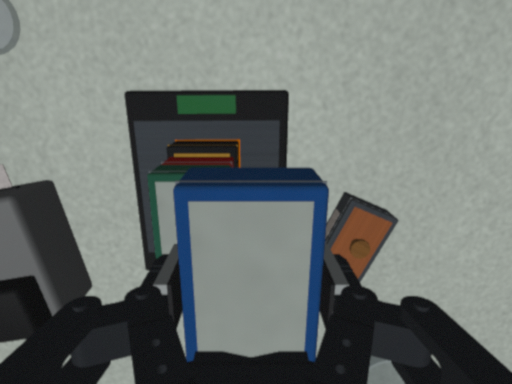

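The view shows the blue tin square in the fingers (px 180–325) and the column of base, red and green tins still standing behind it. The knob tin is at (360,240).

play_rows --rows '[{"dp": [-0.25,-0.5,0],"turn": [0,0,-0.03],"fingers": 1},{"dp": [-0.25,-0.5,0],"turn": [0,0,0],"fingers": 1},{"dp": [-0.05,-0.12,0.3],"turn": [0,0,0],"fingers": 1},{"dp": [0,0,0.6],"turn": [0,0,0],"fingers": 1},{"dp": [0,0,0.2],"turn": [0,0,0],"fingers": 1}]'

```text
clock: 24.93
eef_pos: [530.4, -113.6, 169.9]
tcp_rot: [3.141, -0.003, 3.089]
contact_force: [-1.5, 0.3, -2.1]
opening: 0.689
grasp_force: 65.6
```

play_rows --rows '[{"dp": [0,0,0],"turn": [0,0,0],"fingers": 1},{"dp": [0,0,0],"turn": [0,0,0],"fingers": 1},{"dp": [0,0,0],"turn": [0,0,0],"fingers": 1}]'

```text
clock: 25.18
eef_pos: [532.4, -113.9, 173.2]
tcp_rot: [-3.142, 0.001, 3.09]
contact_force: [0.0, -0.6, -0.6]
opening: 0.691
grasp_force: 65.6
```

Run:
```python
from h import *
to(531.2,-114.7,141.3,-3)
```

```text
t25.18 tcp [ 532.4 -113.9  173.2] rot [-1.8000e+02  4.0000e-02  1.7705e+02] op0.69 gf65.6 F [ 0.  -0.6 -0.6]
dp [ 0.03 -0.02  0.8 ]
toolx yaw 177.1  turn z 0.01 (of 6deg), j6 -1.73
```

play_rows --rows '[{"dp": [0.02,-0.02,0.3],"turn": [0,0,0],"fingers": 1},{"dp": [0,0,0.25],"turn": [0,0,0],"fingers": 1},{"dp": [0,0,0.15],"turn": [0,0,0],"fingers": 1},{"dp": [0,0,0.09],"turn": [0,0,0],"fingers": 1},{"dp": [0,0,0],"turn": [0,0,0],"fingers": 1}]'

```text
clock: 25.6
eef_pos: [531.4, -115.0, 141.3]
tcp_rot: [3.142, -0.0, 3.09]
contact_force: [0.3, -0.1, -1.7]
opening: 0.692
grasp_force: 65.9
```

play_rows --rows '[{"dp": [0,0,0],"turn": [0,0,0],"fingers": 1},{"dp": [0,0,0],"turn": [0,0,0],"fingers": 1}]'

```text
clock: 25.77
eef_pos: [531.5, -115.0, 141.2]
tcp_rot: [-3.142, 0.0, 3.09]
contact_force: [-0.8, 0.8, 1.8]
opening: 0.689
grasp_force: 66.0
```

Run:
```python
from h import *
to(531.2,-114.7,141.3,-3)
```

```text
t25.77 tcp [ 531.5 -115.   141.2] rot [-1.8000e+02  2.0000e-02  1.7702e+02] op0.69 gf66.0 F [-0.8  0.8  1.8]
dp [ 0.01  0.01 -0.  ]
toolx yaw 177.0  turn z 0.00 (of 6deg), j6 -1.73
```

Contact is made. I'll release, rise, and go to the knob tin at (602.5,47.2), yaw −26.7.

play_rows --rows '[{"dp": [0,0,0],"turn": [0,0,0],"fingers": 0.3},{"dp": [0,0,0],"turn": [0,0,0],"fingers": 0.1},{"dp": [0,0,0],"turn": [0,0,0],"fingers": 0},{"dp": [0,0,0],"turn": [0,0,0],"fingers": 0}]'

```text
clock: 26.1
eef_pos: [531.4, -115.1, 141.0]
tcp_rot: [-3.142, 0.0, 3.09]
contact_force: [0.3, -0.0, 0.4]
opening: 0.997
grasp_force: 0.0
```

play_rows --rows '[{"dp": [0,0,-0.4],"turn": [0,0,0],"fingers": 0},{"dp": [0,0,-1],"turn": [0,0,0],"fingers": 0},{"dp": [0,0,-1],"turn": [0,0,0],"fingers": 0},{"dp": [0,0,-0.8],"turn": [0,0,0],"fingers": 0},{"dp": [0,0,0],"turn": [0,0,0],"fingers": 0}]'

```text
clock: 26.52
eef_pos: [534.7, -115.9, 275.9]
tcp_rot: [-3.14, 0.01, 3.089]
contact_force: [1.1, -0.2, 0.9]
opening: 1.002
grasp_force: 0.0
```

Run:
```python
from h import *
panel('blue',170,(532,-114));panel('blue',170,(532,-114),n='scene')
look('copper',34,(602,47),n='top')
to(602.5,47.2,200,-26.7)
```

```text
wrist blue panel x531.3 y-115.5 yaw-2.9 size 79x50 px 252,184
top copper (602.5, 46.9, -26.6, 78, 48, array([238., 178.]))
t26.67 tcp [ 531.1 -115.1  268.8] rot [-1.8000e+02  2.0000e-02  1.7702e+02] op1.00 gf0.0 F [ 0.5  0.2 -1.2]
dp [-1.57  4.14  1.72]
toolx yaw 177.0  turn z 3.95 (of 6deg), j6 -1.73
```

play_rows --rows '[{"dp": [-0.2,0.5,0],"turn": [0,0,0],"fingers": 0},{"dp": [-0.35,0.9,0],"turn": [0,0,0],"fingers": 0},{"dp": [-0.35,0.9,0],"turn": [0,0,0],"fingers": 0},{"dp": [-0.35,0.9,0.1],"turn": [0,0,0.5],"fingers": 0},{"dp": [-0.3,0.9,0.3],"turn": [0,0,0.8],"fingers": 0}]'

```text
clock: 27.08
eef_pos: [604.1, 46.3, 252.3]
tcp_rot: [-3.142, -0.0, 2.951]
contact_force: [-0.0, -1.1, 0.7]
opening: 0.997
grasp_force: 0.0
```

play_rows --rows '[{"dp": [0,0.3,0.5],"turn": [0,0,0.9],"fingers": 0},{"dp": [0,0,0.5],"turn": [0,0,0.9],"fingers": 0},{"dp": [0,0,0.5],"turn": [0,0,0.8],"fingers": 0},{"dp": [0,0,0.3],"turn": [0,0,0],"fingers": 0},{"dp": [0,0,0],"turn": [0,0,0],"fingers": 0}]'

```text
clock: 27.5
eef_pos: [603.1, 56.3, 176.6]
tcp_rot: [-3.138, -0.006, 2.684]
contact_force: [-1.4, 0.2, 0.2]
opening: 1.001
grasp_force: 0.0
```

Run:
```python
from h import *
look('copper',34,(602,47),name='w7')
to(602.5,47.2,5,-26.7)
```

```text
wrist copper (603.5, 47.5, -26.7, 79, 49, array([243., 184.]))
t27.55 tcp [604.3  56.2 178.7] rot [-179.86   -0.22  153.78] op1.00 gf0.0 F [-0.8  0.4  0.2]
dp [-0.08 -0.21  4.34]
toolx yaw 153.8  turn z 0.08 (of 6deg), j6 -1.02
```

View pics/w7.png

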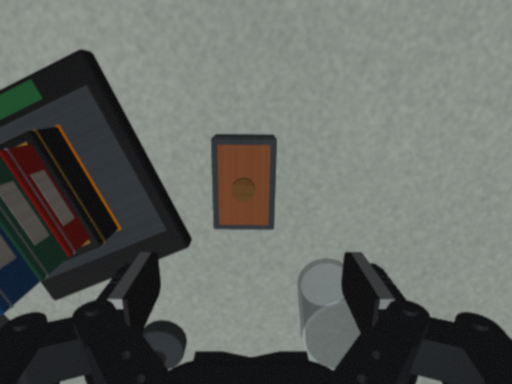

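The view shows the knob tin centred at px (243,182) with the tumbler well clear at (335,310). Going down.

play_rows --rows '[{"dp": [-0.1,-0.2,0.5],"turn": [0,0,0.07],"fingers": 0},{"dp": [0,0,1],"turn": [0,0,0],"fingers": 0},{"dp": [0,0,1],"turn": [0,0,0],"fingers": 0},{"dp": [0,0,0.8],"turn": [0,0,0],"fingers": 0},{"dp": [0,0,0.3],"turn": [0,0,0],"fingers": 0}]'

```text
clock: 27.97
eef_pos: [603.8, 46.9, 33.6]
tcp_rot: [-3.139, -0.004, 2.675]
contact_force: [-1.0, -0.1, -0.1]
opening: 1.001
grasp_force: 0.0
```

play_rows --rows '[{"dp": [0,0,0.1],"turn": [0,0,0],"fingers": 0},{"dp": [0,0,0],"turn": [0,0,0],"fingers": 0},{"dp": [0,0,0],"turn": [0,0,0],"fingers": 0},{"dp": [0,0,0],"turn": [0,0,0],"fingers": 0}]'

```text
clock: 28.3
eef_pos: [607.6, 47.6, 35.2]
tcp_rot: [3.14, 0.003, 2.674]
contact_force: [0.3, -0.0, -0.4]
opening: 1.0
grasp_force: 0.0
```

Run:
```python
from h import *
look('copper',34,(602,47))
to(603.2,47.4,5,-26.7)
```

```text
wrist copper (603.7, 47.4, -26.7, 79, 49, array([247., 239.]))
t28.35 tcp [607.4  47.6  35. ] rot [1.7990e+02 1.7000e-01 1.5321e+02] op1.00 gf0.0 F [ 0.8 -0.3  0.2]
dp [ 0.09 -0.05  0.75]
toolx yaw 153.2  turn z -0.01 (of 6deg), j6 -1.03
```

play_rows --rows '[{"dp": [0.07,-0.04,0.4],"turn": [0,0,0],"fingers": 0},{"dp": [0,0,0.25],"turn": [0,0,0],"fingers": 0},{"dp": [0,0,0.08],"turn": [0,0,0],"fingers": 0},{"dp": [0,0,0],"turn": [0,0,0],"fingers": 0.2},{"dp": [0,0,0],"turn": [0,0,0],"fingers": 0.6}]'

```text
clock: 28.77
eef_pos: [602.8, 47.4, 3.9]
tcp_rot: [3.142, 0.0, 2.674]
contact_force: [0.0, 0.1, 0.6]
opening: 0.743
grasp_force: 0.0
```

play_rows --rows '[{"dp": [0,0,0],"turn": [0,0,0],"fingers": 1},{"dp": [0,0,0],"turn": [0,0,0],"fingers": 1},{"dp": [0,0,0],"turn": [0,0,0],"fingers": 1},{"dp": [0,0,0],"turn": [0,0,0],"fingers": 1}]'

```text
clock: 29.1
eef_pos: [603.3, 47.4, 4.4]
tcp_rot: [3.141, 0.001, 2.674]
contact_force: [-0.7, -0.6, 5.7]
opening: 0.691
grasp_force: 65.9
```

Run:
```python
from h import *
to(531.7,-114.5,240,-3)
```

```text
t29.10 tcp [603.3  47.4   4.4] rot [1.7996e+02 6.0000e-02 1.5320e+02] op0.69 gf65.9 F [-0.7 -0.6  5.7]
dp [-0.23 -4.42 -5.89]
toolx yaw 153.2  turn z -3.97 (of 6deg), j6 -1.03
```

play_rows --rows '[{"dp": [0,0,-0.5],"turn": [0,0,0],"fingers": 1},{"dp": [0,0,-1],"turn": [0,0,0],"fingers": 1},{"dp": [0,0,-1],"turn": [0,0,0],"fingers": 1},{"dp": [0,0,-1],"turn": [0,0,0],"fingers": 1},{"dp": [0,0,-1],"turn": [0,0,0],"fingers": 1}]'

```text
clock: 29.52
eef_pos: [602.0, 47.3, 185.3]
tcp_rot: [-3.141, -0.001, 2.674]
contact_force: [0.5, -1.1, -2.1]
opening: 0.69
grasp_force: 65.3
```

play_rows --rows '[{"dp": [0,0,-1],"turn": [0,0,0],"fingers": 1},{"dp": [0,-0.4,-0.6],"turn": [0,0,0],"fingers": 1},{"dp": [0,-0.8,0],"turn": [0,0,-0.5],"fingers": 1},{"dp": [0,-0.8,0],"turn": [0,0,-0.8],"fingers": 1},{"dp": [0.2,-0.7,0],"turn": [0,0,-0.8],"fingers": 1}]'

```text
clock: 29.93
eef_pos: [551.1, -49.9, 248.2]
tcp_rot: [-3.141, 0.001, 2.898]
contact_force: [-0.6, -1.8, -1.8]
opening: 0.69
grasp_force: 65.4
```

play_rows --rows '[{"dp": [0.3,-0.4,0],"turn": [0,0,-0.8],"fingers": 1},{"dp": [0,0,0],"turn": [0,0,-0.8],"fingers": 1},{"dp": [0,0,0],"turn": [0,0,-0.27],"fingers": 1},{"dp": [0,0,0],"turn": [0,0,0],"fingers": 1},{"dp": [0,0,0],"turn": [0,0,0],"fingers": 1}]'

```text
clock: 30.35
eef_pos: [535.6, -61.2, 247.6]
tcp_rot: [3.142, -0.0, 3.088]
contact_force: [-0.0, -1.0, -1.7]
opening: 0.693
grasp_force: 65.4
```

Run:
```python
from h import *
to(531.2,-114.7,174.6,-3)
```

```text
t30.35 tcp [535.6 -61.2 247.6] rot [ 1.8000e+02 -1.0000e-02  1.7693e+02] op0.69 gf65.4 F [-0.  -1.  -1.7]
dp [ 0.04 -1.34  1.82]
toolx yaw 176.9  turn z -0.01 (of 6deg), j6 -1.63
```

play_rows --rows '[{"dp": [0.02,-0.5,0],"turn": [0,0,0],"fingers": 1},{"dp": [0.02,-0.6,0],"turn": [0,0,0],"fingers": 1},{"dp": [0,-0.25,0.3],"turn": [0,0,0],"fingers": 1},{"dp": [0,0,0.5],"turn": [0,0,0],"fingers": 1},{"dp": [0,0,0.2],"turn": [0,0,0],"fingers": 1}]'

```text
clock: 30.77
eef_pos: [530.2, -115.1, 205.1]
tcp_rot: [3.141, -0.003, 3.087]
contact_force: [-0.2, 0.9, -2.6]
opening: 0.689
grasp_force: 65.4
```

play_rows --rows '[{"dp": [0,0,0],"turn": [0,0,0],"fingers": 1},{"dp": [0,0,0],"turn": [0,0,0],"fingers": 1},{"dp": [0,0,0],"turn": [0,0,0],"fingers": 1}]'

```text
clock: 31.02
eef_pos: [531.9, -114.6, 208.1]
tcp_rot: [3.142, 0.0, 3.09]
contact_force: [-0.1, -0.1, -1.6]
opening: 0.689
grasp_force: 65.4
```

Run:
```python
from h import *
panel('blue',170,(532,-114),n='scene');look('copper',204+8,(532,-114))
to(531.2,-114.7,174.6,-3)
```

```text
wrist copper (548.0, -115.9, -3.0, 92, 60, array([251., 274.]))
t31.12 tcp [ 532.  -114.8  208.5] rot [-1.7999e+02  7.0000e-02  1.7704e+02] op0.69 gf65.4 F [ 0.1  0.5 -2.1]
dp [0.02 0.   0.85]
toolx yaw 177.0  turn z 0.01 (of 6deg), j6 -1.73
```

play_rows --rows '[{"dp": [0.02,0,0.3],"turn": [0,0,0],"fingers": 1},{"dp": [0,0,0.25],"turn": [0,0,0],"fingers": 1},{"dp": [0,0,0.18],"turn": [0,0,0],"fingers": 1},{"dp": [0,0,0.1],"turn": [0,0,0],"fingers": 1},{"dp": [0,0,0],"turn": [0,0,0],"fingers": 1}]'

```text
clock: 31.53
eef_pos: [530.7, -114.9, 174.7]
tcp_rot: [3.142, -0.0, 3.09]
contact_force: [0.7, 0.3, -1.4]
opening: 0.69
grasp_force: 65.5
```

play_rows --rows '[{"dp": [0,0,0],"turn": [0,0,0],"fingers": 1},{"dp": [0,0,0],"turn": [0,0,0],"fingers": 1}]'

```text
clock: 31.7
eef_pos: [530.7, -115.0, 174.4]
tcp_rot: [-3.142, 0.0, 3.09]
contact_force: [-0.1, -0.0, -1.3]
opening: 0.69
grasp_force: 65.5
```

Run:
```python
from h import *
to(531.2,-114.7,174.6,-3)
```

```text
t31.70 tcp [ 530.7 -115.   174.4] rot [-180.      0.    177.02] op0.69 gf65.5 F [-0.1 -0.  -1.3]
dp [-0.01  0.01 -0.  ]
toolx yaw 177.0  turn z 0.00 (of 6deg), j6 -1.73
```

play_rows --rows '[{"dp": [-0.01,0,0.02],"turn": [0,0,0],"fingers": 1},{"dp": [0,0,0],"turn": [0,0,0],"fingers": 0.3},{"dp": [0,0,0],"turn": [0,0,0],"fingers": 0.1},{"dp": [0,0,0],"turn": [0,0,0],"fingers": 0},{"dp": [0,0,0],"turn": [0,0,0],"fingers": 0}]'

```text
clock: 32.12
eef_pos: [531.1, -115.0, 173.6]
tcp_rot: [-3.142, 0.0, 3.09]
contact_force: [0.4, -0.3, 0.2]
opening: 1.001
grasp_force: 0.0
```

play_rows --rows '[{"dp": [0,0,-0.4],"turn": [0,0,0],"fingers": 0},{"dp": [0,0,-1],"turn": [0,0,0],"fingers": 0},{"dp": [0,0,-1],"turn": [0,0,0],"fingers": 0},{"dp": [0,0,-0.8],"turn": [0,0,0],"fingers": 0},{"dp": [0,0,0],"turn": [0,0,0],"fingers": 0}]'

```text
clock: 32.53
eef_pos: [534.2, -115.7, 308.6]
tcp_rot: [-3.14, 0.01, 3.089]
contact_force: [1.4, 0.2, 0.9]
opening: 1.001
grasp_force: 0.0
```

Run:
```python
from h import *
look('copper',204,(532,-114));f=look('red',98,(561,-355),n='top');look('red',98,(561,-355),n='scene',name='s8')
to(561,-355,250)
```

```text
wrist copper (530.9, -115.4, -2.9, 78, 48, array([251., 185.]))
wrist copper (476.3, -113.0, 87.0, 37, 2, array([251., 120.]))
scene red (564.8, -351.4, 33.6, 42, 37, array([ 83., 249.]))
t32.68 tcp [ 530.9 -115.   301.5] rot [-1.8000e+02  1.0000e-02  1.7701e+02] op1.00 gf0.0 F [ 0.5 -0.2 -0.4]
dp [-1.06 -5.95  1.29]
```

View pics/s8.png

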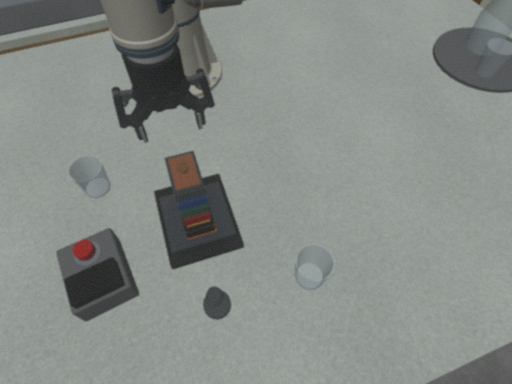

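The column is square and complete, with all lid centres within about 0.5 mm. The trigger is at scene px (83,249). I'll close the fingers and go there.

play_rows --rows '[{"dp": [-0.1,-0.5,0],"turn": [0,0,0],"fingers": 0.3},{"dp": [-0.18,-0.95,0],"turn": [0,0,0],"fingers": 0.6},{"dp": [-0.18,-0.95,0],"turn": [0,0,0],"fingers": 1},{"dp": [-0.18,-0.95,0],"turn": [0,0,0],"fingers": 1},{"dp": [-0.18,-0.95,0],"turn": [0,0,0],"fingers": 1}]'

```text
clock: 33.1
eef_pos: [554.1, -289.7, 299.5]
tcp_rot: [3.14, -0.003, 3.09]
contact_force: [1.4, 0.1, -0.9]
opening: 0.298
grasp_force: 0.0
```

play_rows --rows '[{"dp": [-0.18,-0.95,0.2],"turn": [0,0,0],"fingers": 1},{"dp": [-0.05,-0.5,0.6],"turn": [0,0,0],"fingers": 1},{"dp": [0,0,0.8],"turn": [0,0,0],"fingers": 1},{"dp": [0,0,0.4],"turn": [0,0,0],"fingers": 1},{"dp": [0,0,0],"turn": [0,0,0],"fingers": 1}]'

```text
clock: 33.52
eef_pos: [557.6, -345.6, 214.8]
tcp_rot: [3.136, -0.009, 3.089]
contact_force: [-1.1, 0.1, -0.0]
opening: -0.005
grasp_force: 0.0
```

Run:
```python
from h import *
look('red',98,(561,-355),name='w9')
to(561,-355,110)
```

```text
wrist red (560.1, -354.6, -3.1, 41, 38, array([241., 192.]))
t33.57 tcp [ 559.  -345.9  217.7] rot [179.8   -0.36 176.99] op-0.00 gf0.0 F [-0.1  0.3  0.3]
dp [-0.08 -0.23  2.69]
```

View pics/w9.png

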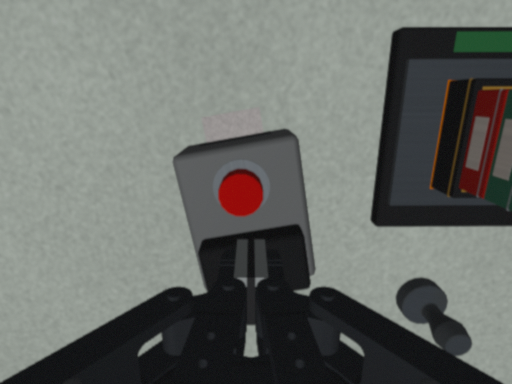

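The wrist view shows the trigger at px (241,192), i.e. (560.5,−354.8), with the hump beyond it. I'll lower to just above the trigger.

play_rows --rows '[{"dp": [-0.05,-0.22,0.4],"turn": [0,0,0],"fingers": 1},{"dp": [0,0,1],"turn": [0,0,0],"fingers": 1},{"dp": [0,0,0.9],"turn": [0,0,0],"fingers": 1},{"dp": [0,0,0.3],"turn": [0,0,0],"fingers": 1},{"dp": [0,0,0],"turn": [0,0,0],"fingers": 1}]'

```text
clock: 33.98
eef_pos: [560.9, -354.7, 114.7]
tcp_rot: [3.139, -0.005, 3.09]
contact_force: [0.3, 0.5, 0.7]
opening: -0.001
grasp_force: 0.0
```

play_rows --rows '[{"dp": [0,0,0],"turn": [0,0,0],"fingers": 1},{"dp": [0,0,0],"turn": [0,0,0],"fingers": 1},{"dp": [0,0,0],"turn": [0,0,0],"fingers": 1}]'

```text
clock: 34.23
eef_pos: [564.0, -356.6, 120.3]
tcp_rot: [-3.14, 0.003, 3.09]
contact_force: [-0.2, 0.4, -0.2]
opening: 0.001
grasp_force: 0.0
```

Run:
```python
from h import *
to(560.7,-354.8,94.5)
```

```text
t34.23 tcp [ 564.  -356.6  120.3] rot [-179.89    0.2   177.03] op0.00 gf0.0 F [-0.2  0.4 -0.2]
dp [0.09 0.04 0.64]
```

play_rows --rows '[{"dp": [0.06,0.03,0.15],"turn": [0,0,0],"fingers": 1},{"dp": [0,0,0.15],"turn": [0,0,0],"fingers": 1},{"dp": [0,0,0.1],"turn": [0,0,0],"fingers": 1},{"dp": [0,0,0],"turn": [0,0,0],"fingers": 1},{"dp": [0,0,0],"turn": [0,0,0],"fingers": 1}]'

```text
clock: 34.65
eef_pos: [560.0, -354.3, 101.3]
tcp_rot: [3.141, -0.001, 3.09]
contact_force: [-0.2, -0.1, 0.9]
opening: -0.001
grasp_force: 0.0
```

play_rows --rows '[{"dp": [0,0,0],"turn": [0,0,0],"fingers": 1},{"dp": [0,0,0],"turn": [0,0,0],"fingers": 1},{"dp": [0,0,0],"turn": [0,0,0],"fingers": 1}]'

```text
clock: 34.9
eef_pos: [560.3, -354.6, 101.9]
tcp_rot: [-3.141, 0.0, 3.09]
contact_force: [-0.8, -0.2, -0.2]
opening: 0.003
grasp_force: 0.0
```

play_rows --rows '[{"dp": [-0.01,0,0.06],"turn": [0,0,0],"fingers": 1},{"dp": [0,0,0.06],"turn": [0,0,0],"fingers": 1},{"dp": [0,0,0.06],"turn": [0,0,0],"fingers": 1},{"dp": [0,0,0.04],"turn": [0,0,0],"fingers": 1},{"dp": [0,0,0],"turn": [0,0,0],"fingers": 1}]'

```text
clock: 35.32
eef_pos: [560.8, -354.6, 92.7]
tcp_rot: [-3.141, 0.0, 3.09]
contact_force: [0.8, 0.4, 2.1]
opening: -0.001
grasp_force: 1.0
```

play_rows --rows '[{"dp": [0,0,0],"turn": [0,0,0],"fingers": 1},{"dp": [0,0,0],"turn": [0,0,0],"fingers": 1}]'

```text
clock: 35.48
eef_pos: [560.8, -354.6, 93.1]
tcp_rot: [-3.141, 0.0, 3.089]
contact_force: [0.3, 0.1, 2.0]
opening: -0.001
grasp_force: 1.0
```

Contact at about 2 N, in the first stage. Small steps to the stop.

play_rows --rows '[{"dp": [0,0,0.03],"turn": [0,0,0],"fingers": 1},{"dp": [0,0,0.02],"turn": [0,0,0],"fingers": 1},{"dp": [0,0,0],"turn": [0,0,0],"fingers": 1},{"dp": [0,0,0],"turn": [0,0,0],"fingers": 1}]'

```text
clock: 35.82
eef_pos: [560.8, -354.6, 91.1]
tcp_rot: [-3.141, 0.001, 3.089]
contact_force: [1.1, -1.2, 3.5]
opening: 0.005
grasp_force: 1.9
```

play_rows --rows '[{"dp": [0,0,0.01],"turn": [0,0,0],"fingers": 1},{"dp": [0,0,0],"turn": [0,0,0],"fingers": 1},{"dp": [0,0,0],"turn": [0,0,0],"fingers": 1}]'

```text
clock: 36.07
eef_pos: [560.8, -354.6, 91.0]
tcp_rot: [-3.141, 0.001, 3.089]
contact_force: [-0.1, 0.1, 6.9]
opening: 0.001
grasp_force: 3.4
```

play_rows --rows '[{"dp": [0,0,0],"turn": [0,0,0],"fingers": 1},{"dp": [0,0,0],"turn": [0,0,0],"fingers": 1},{"dp": [0,0,0],"turn": [0,0,0],"fingers": 1},{"dp": [0,0,0],"turn": [0,0,0],"fingers": 1},{"dp": [0,0,0],"turn": [0,0,0],"fingers": 1}]'

```text
clock: 36.48
eef_pos: [560.8, -354.6, 91.1]
tcp_rot: [-3.141, 0.001, 3.09]
contact_force: [0.4, 0.4, 6.1]
opening: 0.002
grasp_force: 3.4
```

play_rows --rows '[{"dp": [0,0,0],"turn": [0,0,0],"fingers": 1},{"dp": [0,0,0],"turn": [0,0,0],"fingers": 1},{"dp": [0,0,0],"turn": [0,0,0],"fingers": 1},{"dp": [0,0,0],"turn": [0,0,0],"fingers": 1},{"dp": [0,0,0],"turn": [0,0,0],"fingers": 1}]'

```text
clock: 36.9
eef_pos: [560.8, -354.6, 91.1]
tcp_rot: [-3.141, 0.001, 3.09]
contact_force: [0.2, -0.0, 7.2]
opening: -0.003
grasp_force: 3.4
```

play_rows --rows '[{"dp": [0,0,0],"turn": [0,0,0],"fingers": 1},{"dp": [0,0,0],"turn": [0,0,0],"fingers": 1},{"dp": [0,0,0],"turn": [0,0,0],"fingers": 1},{"dp": [0,0,0],"turn": [0,0,0],"fingers": 1},{"dp": [0,0,0],"turn": [0,0,0],"fingers": 1}]'

```text
clock: 37.32
eef_pos: [560.8, -354.6, 91.0]
tcp_rot: [-3.141, 0.001, 3.09]
contact_force: [-0.1, 0.4, 6.2]
opening: -0.001
grasp_force: 3.4
```

play_rows --rows '[{"dp": [0,0,0.06],"turn": [0,0,0],"fingers": 1},{"dp": [0,0,0.06],"turn": [0,0,0],"fingers": 1},{"dp": [0,0,0.06],"turn": [0,0,0],"fingers": 1},{"dp": [0,0,0.03],"turn": [0,0,0],"fingers": 1},{"dp": [0,0,0],"turn": [0,0,0],"fingers": 1}]'

```text
clock: 37.73
eef_pos: [560.9, -354.7, 83.8]
tcp_rot: [-3.141, 0.001, 3.089]
contact_force: [-3.1, 2.3, 15.7]
opening: 0.002
grasp_force: 8.0
```

play_rows --rows '[{"dp": [0,0,0],"turn": [0,0,0],"fingers": 1}]'

```text
clock: 37.82
eef_pos: [560.9, -354.7, 83.8]
tcp_rot: [-3.141, 0.001, 3.09]
contact_force: [-3.0, 2.1, 17.7]
opening: -0.001
grasp_force: 8.4
```

At the bottom (16–18 N, z 83.8). I'll hold for over 0.6 s, then come up.

play_rows --rows '[{"dp": [0,0,0],"turn": [0,0,0],"fingers": 1},{"dp": [0,0,0],"turn": [0,0,0],"fingers": 1},{"dp": [0,0,0],"turn": [0,0,0],"fingers": 1},{"dp": [0,0,0],"turn": [0,0,0],"fingers": 1},{"dp": [0,0,0],"turn": [0,0,0],"fingers": 1}]'

```text
clock: 38.23
eef_pos: [560.9, -354.7, 83.8]
tcp_rot: [-3.141, 0.001, 3.089]
contact_force: [-3.7, 2.6, 15.8]
opening: 0.001
grasp_force: 8.3
```

play_rows --rows '[{"dp": [0,0,0],"turn": [0,0,0],"fingers": 1},{"dp": [0,0,0],"turn": [0,0,0],"fingers": 1},{"dp": [0,0,0],"turn": [0,0,0],"fingers": 1}]'

```text
clock: 38.48
eef_pos: [560.9, -354.7, 83.8]
tcp_rot: [-3.141, 0.001, 3.089]
contact_force: [-3.2, 1.4, 15.7]
opening: -0.001
grasp_force: 8.3
```

play_rows --rows '[{"dp": [0,0,-0.2],"turn": [0,0,0],"fingers": 1},{"dp": [0,0,-0.5],"turn": [0,0,0],"fingers": 1},{"dp": [0,0,-0.9],"turn": [0,0,0],"fingers": 1},{"dp": [0,0,-0.9],"turn": [0,0,0],"fingers": 1},{"dp": [0,0,-0.5],"turn": [0,0,0],"fingers": 1}]'

```text
clock: 38.9
eef_pos: [561.1, -354.8, 205.4]
tcp_rot: [-3.14, 0.002, 3.089]
contact_force: [0.9, -0.3, -0.3]
opening: 0.002
grasp_force: 0.0
```

play_rows --rows '[{"dp": [0,0,0],"turn": [0,0,0],"fingers": 1},{"dp": [0,0,0],"turn": [0,0,0],"fingers": 1},{"dp": [0,0,0],"turn": [0,0,0],"fingers": 1},{"dp": [0,0,0],"turn": [0,0,0],"fingers": 1}]'

```text
clock: 39.23
eef_pos: [559.5, -353.8, 200.1]
tcp_rot: [3.14, -0.003, 3.089]
contact_force: [0.6, 0.6, -0.3]
opening: 0.004
grasp_force: 0.0
```

Run:
```python
from h import *
state()
look('copper',204,(532,-114),n='scene');look('copper',204,(532,-114),n='top',name='t10');look('red',98,(561,-355),name='w10')
a=cv2.imread('pics/t10.png');b=cv2.imread('pics/w10.png');cv2.imwrite('pics/e.png',cv2.resize(np.hstack([a,b]),(800,300)))
```

```text
t39.23 tcp [ 559.5 -353.8  200.1] rot [ 1.7991e+02 -1.7000e-01  1.7701e+02] op0.00 gf0.0 F [ 0.6  0.6 -0.3]
scene copper (530.2, -115.0, -2.8, 77, 48, array([183., 171.]))
top copper (531.0, -106.6, -3.0, 78, 67, array([293., 195.]))
wrist red (560.6, -354.7, 13.8, 40, 39, array([250., 193.]))
```

View pics/e.png

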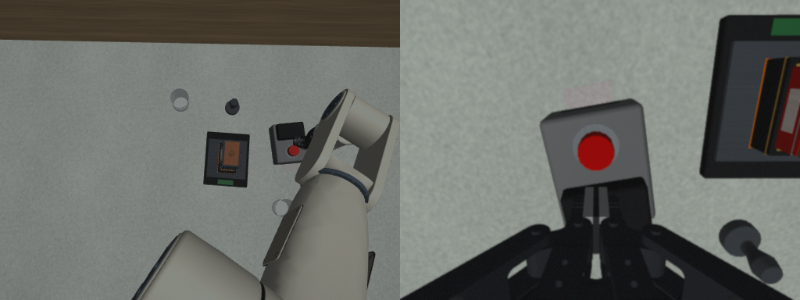

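The trigger is back up (right half, px (595,152)). The column stands on the scale (left half, px (230,155)) and no tins are left on the counter.

```bash
python3 -c "
from rig import r
print(r.sign_off())"
```

```text
the job is handed in; nothing more can be done
None
```

I stacked the five tins present on the orange mark, bottom to top base, red, green, blue, knob, with lid centres within about 1 mm. I then held the trigger over 1 s at halfway and about 0.75 s fully down, let it up and handed the job in; the hand-in gave no verdict.

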